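Put the assay kit away by kind

TASK

Sort the loose kit parts to where each kind belongs: the two small vials into the small two-bay tray and the two larger bottles into the larger two-bay tray, one to a bay, standing upright on the bay's floor (either one in either bay), and the loose red lid flat and centred on top of the pile of red lids, lowered gently until it rests there. Leave the glass beaker and the bench timer where they stand.

Things in the scene. Friction and masses are not known exactly. Their poses are not given: they have to be found in the camera images.
- vial_a_center (a point): Small round amber glass vial with a ribbed black cap and a yellow label, 18 mm in diameter, 39 mm tall, loose and standing upright (15 g), on the same grey bench mat as all the loose parts (fixed, 2 mm thick, 280 x 380 mm). The point is on its axis, half-way up (19.5 mm above its underside); z points up its axis. Can be gripped anywhere above half its height (cap 15 mm in diameter).
- vial_b_center (a point): The second vial, the same as the first in every way.
- bottle_a_center (a point): Orange-red round bottle with a white dropper top, 33 mm in diameter, 73 mm tall (straight body up to about 40 mm, the white top 24 mm in diameter and narrowing), loose and standing upright on the mat (40 g). The point is on its axis, half-way up (36.5 mm above its underside); z points up its axis.
- bottle_b_center (a point): White round bottle with a ribbed white cap and a blue band, 28 mm in diameter, 53 mm tall (straight body up to about 38 mm, cap 22 mm in diameter above), loose and standing upright on the mat (30 g). The point is on its axis, half-way up (26.5 mm above its underside); z points up its axis.
- lid_center (a point): Loose red screw lid lying flat by itself on the mat among the bottles and vials, top up, a disc 58 mm in diameter and 12 mm thick (20 g). The point is its centre, half-way up (6 mm above its underside); z is up.
- vial_tray: The small white two-bay tray, fixed, 40 x 77 mm outside and 16 mm high, walls and floor 3 mm thick. Origin: centre of its underside; its long side and its two bays lie along its y axis. The bays are 34 mm square, their centres 18.5 mm either side of the origin along y, their floor 3 mm above the worktop.
- bottle_tray: The larger white two-bay tray, fixed, 58 x 113 mm outside and 22 mm high, walls and floor 3 mm thick. Origin: centre of its underside; its long side and its two bays lie along its y axis. The bays are about 52 mm square, their centres 27.5 mm either side of the origin along y, their floor 3 mm above the worktop.
- lid_pile_top (a point): Pile of red lids, each the same as the loose one (58 mm in diameter, 12 mm thick), fixed, standing in a white ring (69 mm in diameter, 14 mm high). The point is the centre of the top face of the uppermost lid; its height differs from start to start, 30 to 56 mm above the worktop. z is up.
- beaker: Bystander, loose: empty glass beaker, 62 mm in diameter, 76 mm tall. Origin: centre of its underside; z up.
- timer: Bystander, loose: flat white bench timer, 62 x 62 x 16 mm. Origin: centre of its underside; z up.

How it is judged:
By the outcome, as a careful person would: the job done as asked, in the order asked, and still so for the second after the job is handed in, with the robot touching nothing.
It also fails if it takes over 125 s, if anything falls off the work surface, if the arm or the gripper's body presses on something with over 40 N, if the wrist force passes 120 N, or if a joint passes its speed limit or range.

ROBOT

A 6-joint arm with a two-finger parallel gripper is mounted at the origin on a cart in front of the work surface, level with it; the furniture and walls round the work are solid. World frame = base frame: x ahead of the robot, y to its left, z up, the work surface at z = 0. Lengths are in mm, angles in degrees, forces in N, time in s.
With the tool pointing down it reaches from about 350 to 850 mm from the base axis. Payload 8.1 kg.
Tool frame: the origin (TCP) lies midway between the tips of the shut fingers; the grasp point (between the pads) lies 19 mm behind it; z points along the fingers, y is the direction in which the jaws open and shut (so a half turn about z gives the same grasp; the last joint's range is limited). The gripper opens to 85 mm and grips with 20 to 120 N. Pads are 22 mm wide; open, the fingers measure 114 mm over their backs; the gripper's body (76 mm by 85 mm) begins 54 mm behind the grasp point. The pads swing forward as they close: fully open they stand 13 mm farther back than shut.
Start: joints at [70.394, 7.471, 85.268, -0, 87.261, -4.893], TCP at [152.37, 580.335, 231.292] pointing down, gripper open.
Joint ranges: [-169.43, 169.43], [-51.17, 129.36], [1.28, 143.12], [-76.62, 256.62], [0, 156.53], [-152.29, 152.29]. Speed limits (degrees/s): [136.94, 136.94, 159.86, 180, 180, 180].

INTERFACE

Orientations are given as [roll, pitch, yaw] about the fixed x, y, z axes, in that order (R = Rz(yaw) Ry(pitch) Rx(roll)).
In Python, from bench import r gives the robot as it stands.
- The arm moves only by the shell command python3 -m jog 'ROWS' [FORCE]. ROWS is JSON, a list of rows, each a list of 5 numbers: the shift along the tool's x, y, z in m, then the turn about the tool's z in rad, then the opening, from 0 (shut) to 1 (fully open). A call has 1 to 20 rows; each row is the pose to reach, as a shift and turn from the pose measured when the call began, along the tool's axes at that moment; what a row does not reach only later rows make up. A row lasts 1/10 s, in which the tool goes at most 50 mm and 8.59 degrees, less where a joint would pass 70% of its speed; a pose out of reach is approached as far as the arm can. A call with a gripper value outside its range is refused whole. The fingers move at their own pace and stop on an object; FORCE is the grip in N (left out, the last holds). Time passes only in rows, so rows that repeat a pose let the fingers close. It gives the time, the measured TCP pose, the force and the opening at its end, in the units of the state.
- r.sense(): the state, without advancing time (a new reading comes with each control period).
- r.snapshot(name): name is "side" or "top" or "wrist"; returns a dict with "pixels" (400x640x3 uint8, red, green, blue), "K" (3x3 intrinsics, pixels), "R" (3x3) and "t" (3): a world point X has camera coordinates R X + t. Camera axes: x right, y down, z forward; pixel columns grow to the right and rows downward; lengths in mm; the calibration is good to about 2 mm. A picture is of the moment at which its call begins. There is no depth.
- r.hand_in(): hands the job in, once; it reports no verdict.
The state is a dict: "time": time; "joint_pos": joint angles; "qd": joint speeds; "joint_efforts": joint torques, N m; "tool_pos": TCP position; "tcp_rot": TCP orientation; "ft_force": force on the tool from outside, world axes, zero at the start; "wrist_torque": the same for the moment, N m; "finger_gap": finger opening in mm.
Only numpy, scipy, OpenCV 4.12 (cv2) and the standard library are available. Lean on these libraries where they do the work, as an engineer would, in place of code of your own. Each camera call takes 0.05 s, during which the arm holds its last target.

## Working session

There is one attempt and no reset: what is moved stays moved. The work goes in short steps, Python scripts to look and compute and a shell command to move; the robot and the scene stay as the last step left them, time stands still between calls to the robot, and variables do not carry over. Pictures are saved under pics/ and viewed, and the job is handed in when it is done.

```bash
mkdir -p pics; ls
cat > h.py <<'E'
import numpy as np,cv2
from bench import r
def shot(name,f):
    s=r.snapshot(name); cv2.imwrite('pics/'+f,s['pixels'][:,:,::-1]); 
    np.savez('pics/'+f[:-4]+'.npz',**{k:np.array(s[k]) for k in('pixels','K','R','t')}); return s
def load(f): return dict(np.load('pics/'+f+'.npz'))
def ray(s,u,v,z):
    d=s['R'].T@np.linalg.inv(s['K'])@np.array([u,v,1.]); c=-s['R'].T@s['t']
    return c+d*(z-c[2])/d[2]
def proj(s,X):
    p=s['K']@(s['R']@np.array(X,float)+s['t']); return p[:2]/p[2]
E
python3 - <<'E'
from h import *
for n in('top','side','wrist'):
    s=shot(n,n+'0.png'); print(n,(-s['R'].T@s['t']).round(),s['R'][2].round(2))
print(r.sense())
E
```

```text
pics
top [ 392.   25. 1078.] [ 0.13 -0.02 -0.99]
side [320. 986. 568.] [ 0.18 -0.87 -0.46]
wrist [ 87. 598. 373.] [ 0.25 -0.07 -0.96]
{'time': 0.15, 'joint_pos': array([ 7.03935709e+01,  7.50421539e+00,  8.53160408e+01,  6.04034566e-04,
        8.72613131e+01, -4.89282588e+00]), 'qd': array([-0.03016471, -0.15763559, -0.28217664, -0.03127977, -0.02932334,
        0.06885895]), 'joint_efforts': array([ 1.71479278e-03, -5.70067084e+01, -5.01154196e+01, -9.52079290e-05,
        9.72315698e-03, -7.04699573e-05]), 'tool_pos': array([152.22138675, 579.92902285, 230.48485758]), 'tcp_rot': array([-1.79918779e+02, -7.55832357e-03,  1.65286362e+02]), 'ft_force': array([0.58722391, 0.08817071, 0.03534827]), 'wrist_torque': array([-0.05077149, -0.00262079,  0.03249942]), 'finger_gap': 85.6893230071678}
```

View pics/top0.png

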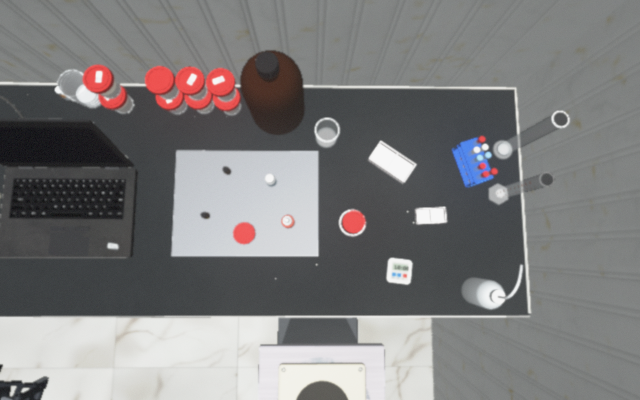

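View pics/side0.png

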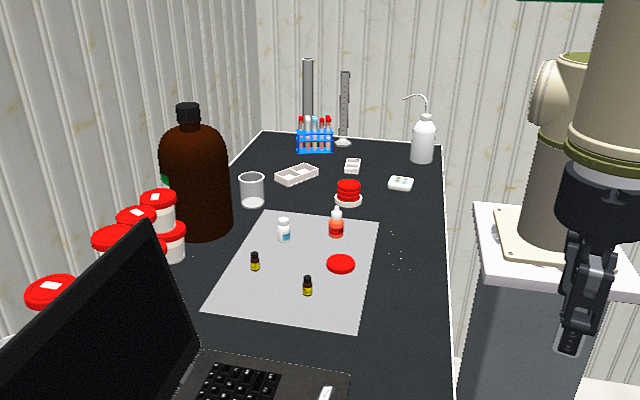

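View pics/wrist0.png

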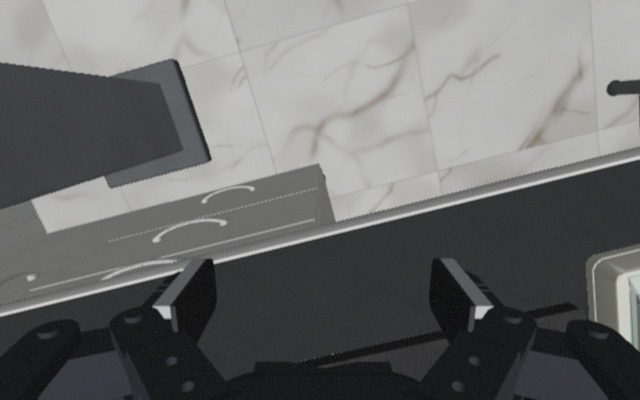

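Run:
```python
from h import *
s=load('top0');p=s['pixels']
c=p[110:290,160:460]; cv2.imwrite('pics/topc.png',cv2.resize(c,(800,480),interpolation=cv2.INTER_CUBIC)[:,:,::-1])
s2=load('side0');c=s2['pixels'][130:340,200:440]; cv2.imwrite('pics/sidec.png',cv2.resize(c,(685,600),interpolation=cv2.INTER_CUBIC)[:,:,::-1])
hsv=cv2.cvtColor(p,cv2.COLOR_RGB2HSV)
def blobs(m,s,z,lab,mn=15):
    n,l,st,ce=cv2.connectedComponentsWithStats(m.astype(np.uint8))
    for i in range(1,n):
        if st[i,4]>=mn: print(lab,st[i],ce[i].round(1),ray(s,*ce[i],z).round(1))
roi=np.zeros(p.shape[:2],bool); roi[110:290,160:460]=1
red=((hsv[...,0]<8)|(hsv[...,0]>172))&(hsv[...,1]>140)&(hsv[...,2]>90)&roi
blobs(red,s,14,'red')
mat=(hsv[...,2]>110)&roi
blobs(mat,s,2,'bright',20)
dk=(hsv[...,2]<90)&roi; dk[:,:178]=0;dk[:,315:]=0;dk[:155]=0;dk[253:]=0
blobs(dk,s,41,'dark',8)
```

```text
red [343 212  22  21 360] [352.9 221.7] [462.7 -81.1  14. ]
red [234 223  20  20 315] [243.7 232.9] [433.3 201.8  14. ]
bright [168 110  18   5  57] [177.1 111.4] [761.  391.5   2. ]
bright [197 110  15   4  46] [204.  111.2] [762. 319.   2.]
bright [221 110  19   6  73] [230.5 111.8] [760.8 247.4   2. ]
bright [314 117  27  31 548] [326.3 132.8] [704.1 -12.2   2. ]
bright [ 368  140   49   44 1142] [391.8 161.7] [ 625.1 -188.6    2. ]
bright [451 143   9  30 142] [456.5 155.2] [ 644.1 -364.7    2. ]
bright [  171   149   148   108 15543] [245.7 203.4] [511.3 200.6   2. ]
bright [412 206  36  19 575] [430.5 215.3] [ 480.9 -288.4    2. ]
bright [338 208  29  29 642] [352.  222.3] [461.8 -79.7   2. ]
bright [386 257  27  28 661] [398.9 270.6] [ 336.3 -201.     2. ]
dark [224 168   6   6  26] [226.6 170.2] [592.3 245.   41. ]
dark [202 213   7   5  28] [205.1 215. ] [477.2 295.7  41. ]
```

```bash
sleep 1; ls pics
```

```text
side0.npz
side0.png
sidec.png
top0.npz
top0.png
topc.png
wrist0.npz
wrist0.png
```

View pics/topc.png

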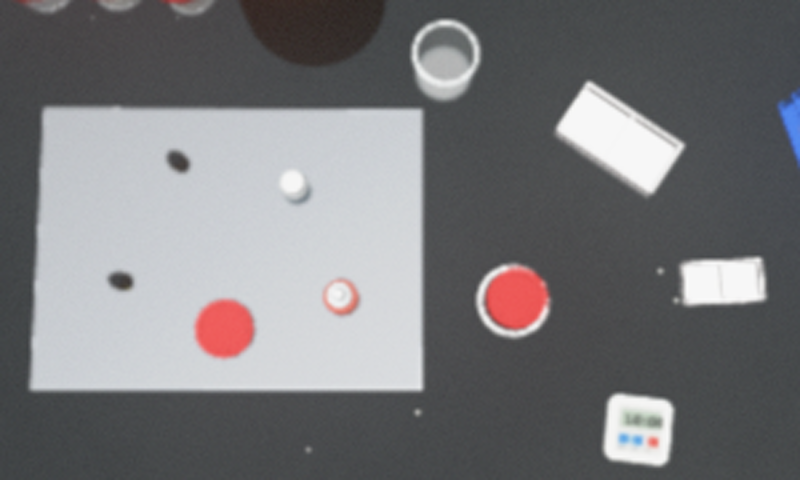

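View pics/sidec.png

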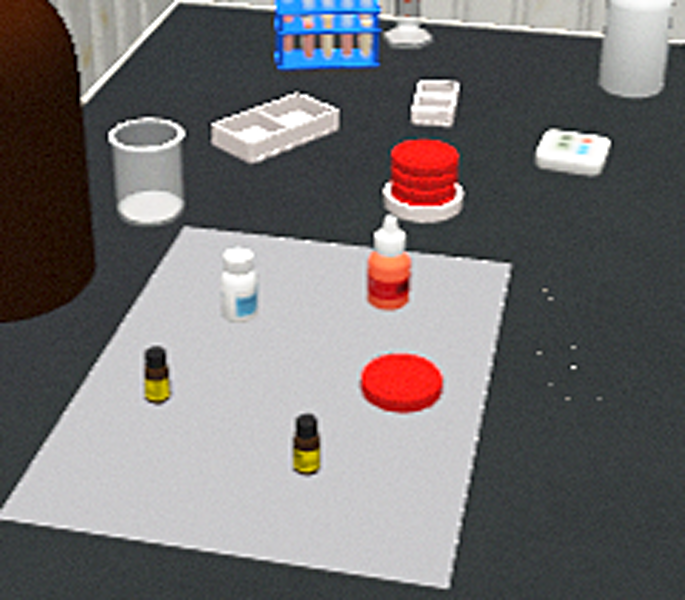

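```bash
cat >> h.py <<'E'
from scipy.spatial.transform import Rotation as Ro
def go(x,y,z,yaw):
    st=r.sense(); R=Ro.from_euler('xyz',st['tcp_rot'],degrees=True).as_matrix()
    d=R.T@(np.array([x,y,z])-st['tool_pos'])/1000
    dy=(yaw-st['tcp_rot'][2]+180)%360-180   # world yaw change; tool z down => turn=-dy
    print('t',round(st['time'],2),'pose',st['tool_pos'].round(1),st['tcp_rot'].round(2),'gap',round(float(st['finger_gap']),1),'F',st['ft_force'].round(1))
    print('shift',d.round(4),'turn',round(np.radians(-dy),4),'rows>=',round(np.linalg.norm(d)/.05,1),round(abs(dy)/8.59,1))
E
python3 - <<'E'
from h import *
print(load('wrist0')['K'])
go(530,230,240,90)
E
```

```text
[[358.33404455   0.         322.48027442]
 [  0.         358.33404455 203.11166362]
 [  0.           0.           1.        ]]
t 0.15 pose [152.2 579.9 230.5] [-1.7992e+02 -1.0000e-02  1.6529e+02] gap 85.7 F [0.6 0.1 0. ]
shift [-0.4543 -0.2425 -0.0092] turn 1.314 rows>= 10.3 8.8
```

```bash
python3 -m jog '[[-0.04,-0.02,0,0.1,1],[-0.08,-0.043,0,0.23,1],[-0.12,-0.064,-0.003,0.36,1],[-0.16,-0.085,-0.004,0.49,1],[-0.2,-0.107,-0.005,0.62,1],[-0.24,-0.128,-0.006,0.75,1],[-0.28,-0.15,-0.007,0.88,1],[-0.32,-0.17,-0.008,1.01,1],[-0.36,-0.19,-0.009,1.14,1],[-0.4,-0.213,-0.009,1.25,1],[-0.435,-0.232,-0.009,1.314,1],[-0.454,-0.242,-0.009,1.314,1],[-0.454,-0.242,-0.009,1.314,1],[-0.454,-0.242,-0.009,1.314,1]]' 30
python3 - <<'E'
from h import *
shot('wrist','w1.png');go(530,230,240,90)
E
```

```text
time: 1.55
tool_pos: [529.7, 230.3, 239.3]
tcp_rot: [-179.9, 0.1, 89.9]
ft_force: [-0.7, 0.6, -0.3]
finger_gap: 85.1
t 1.6 pose [529.3 231.  239.4] [-1.7992e+02  7.0000e-02  9.0010e+01] gap 85.4 F [ 0.5 -0.5 -0.3]
shift [-0.001   0.0007 -0.0006] turn 0.0002 rows>= 0.0 0.0
```

View pics/w1.png

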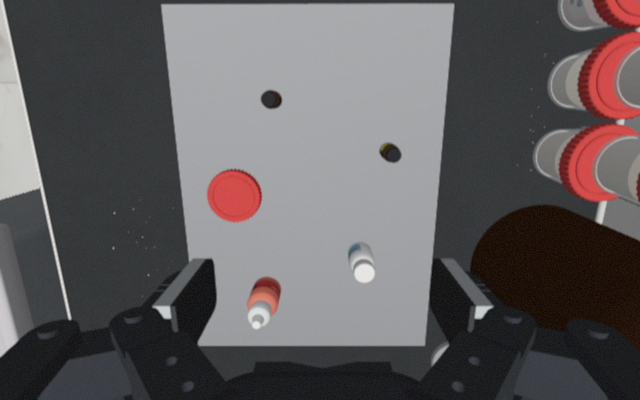

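Run:
```python
from h import *
s=load('w1');p=s['pixels']
rows=[]
for u,v in((271,99),(391,153),(264,297),(361,262)):
    rows.append(cv2.resize(p[v-30:v+30,u-40:u+40],(400,300),interpolation=cv2.INTER_CUBIC))
o=np.vstack([np.hstack(rows[:2]),np.hstack(rows[2:])]); cv2.imwrite('pics/w1c.png',o[:,:,::-1])
hsv=cv2.cvtColor(p,cv2.COLOR_RGB2HSV)
for m,box in((hsv[...,2]<90,(255,80,290,120)),(hsv[...,2]<90,(372,135,410,170)),((hsv[...,1]>130),(195,155,275,235))):
    q=np.zeros(m.shape,np.uint8);x0,y0,x1,y1=box;q[y0:y1,x0:x1]=m[y0:y1,x0:x1]
    cs,_=cv2.findContours(q,0,1);c=max(cs,key=cv2.contourArea);e=cv2.fitEllipse(c);print(e,cv2.boundingRect(c))
    for z in(14,35,41):print(z,ray(s,*e[0],z).round(1))
```

```text
((271.0442199707031, 99.09510040283203), (16.394153594970703, 19.766483306884766), 103.67426300048828) (261, 91, 21, 17)
14 [478.2 303.3  14. ]
35 [481.2 303.   35. ]
41 [482. 303.  41.]
((390.3369140625, 152.7880859375), (16.271333694458008, 19.855783462524414), 115.06861114501953) (380, 144, 21, 18)
14 [598.4 250.3  14. ]
35 [594.5 253.1  35. ]
41 [593.4 253.9  41. ]
((233.80543518066406, 195.22900390625), (50.02685546875, 52.64830017089844), 111.58209991455078) (208, 170, 53, 52)
14 [434.9 205.6  14. ]
35 [440.3 210.9  35. ]
41 [441.9 212.4  41. ]
```

View pics/w1c.png

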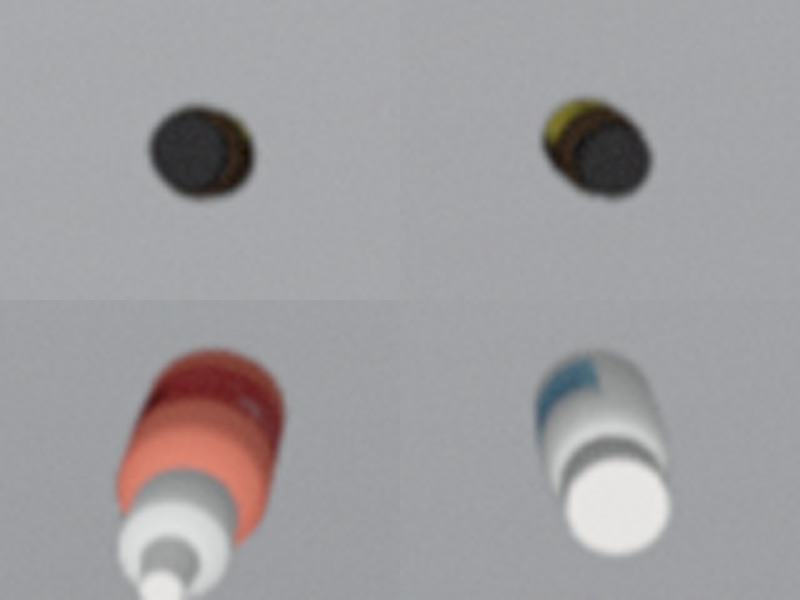

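Run:
```python
from h import *
s=load('w1')
for n,u,v,z in(('v1',269,98.6,41),('v2',393.4,154.6,41),('ba',256,324,75),('bb',364.4,273,55)):print(n,ray(s,u,v,z).round(1))
t=load('top0');t2=load('side0')
for X in((481,302,41),(595,253,41)): print(proj(t,X),proj(t2,X))
go(481,302,90,90)
```

```text
v1 [480.2 303.4  41. ]
v2 [596.4 252.1  41. ]
ba [463.7  90.9  75. ]
bb [570.7 135.7  55. ]
[202.63735703 213.45379568] [305.70170907 276.28852709]
[223.49331956 169.18716368] [254.38890939 253.45792742]
t 1.6 pose [529.3 231.  239.4] [-1.7992e+02  7.0000e-02  9.0010e+01] gap 85.4 F [ 0.5 -0.5 -0.3]
shift [ 0.0712 -0.0481  0.1494] turn 0.0002 rows>= 3.4 0.0
```

```bash
python3 -m jog '[[0.03,-0.02,0.04,0,0.6],[0.06,-0.04,0.08,0,0.6],[0.071,-0.048,0.12,0,0.6],[0.071,-0.048,0.149,0,0.6],[0.071,-0.048,0.149,0,0.6],[0.071,-0.048,0.149,0,0.6]]'
python3 - <<'E'
from h import *
shot('wrist','w2.png');shot('side','s2.png');go(481,302,20,90)
E
```

```text
time: 2.2
tool_pos: [480.4, 302.4, 90.9]
tcp_rot: [-179.9, 0.1, 90.1]
ft_force: [0.9, -0.1, -0.3]
finger_gap: 51.2
t 2.3 pose [482.6 302.7  93.2] [ 1.7988e+02 -4.0000e-02  9.0020e+01] gap 51.0 F [ 0.9 -0.6  0.4]
shift [-0.0007 -0.0018  0.0732] turn 0.0004 rows>= 1.5 0.0
```

View pics/w2.png

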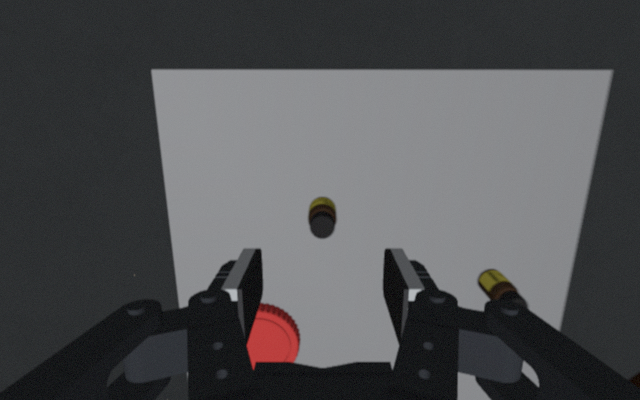

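View pics/s2.png

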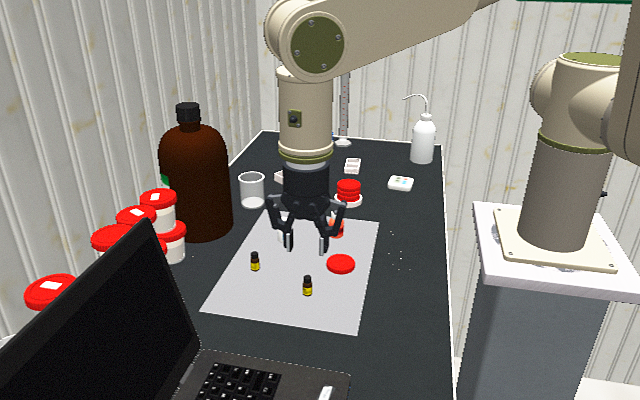

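Run:
```python
from h import *
s=load('w2');print(ray(s,322,228,41)); print(proj(s,(481,302,90)))
s=load('s2');print(proj(s,(481,302,90)),proj(s,(481,302,98)))
```

```text
[479.71156714 302.58382578  41.        ]
[324.48797897 266.60716996]
[305.67517462 253.79272382] [305.67070656 250.00471741]
```

```bash
python3 -m jog '[[0,-0.001,0.03,0,0.6],[0,-0.001,0.055,0,0.6],[0,-0.001,0.071,0,0.6],[0,-0.001,0.071,0,0.6],[0,-0.001,0.071,0,0.5],[0,-0.001,0.071,0,0.35],[0,-0.001,0.071,0,0.2],[0,-0.001,0.071,0,0.1],[0,-0.001,0.071,0,0],[0,-0.001,0.071,0,0],[0,-0.001,0.071,0,0],[0,-0.001,0.071,0,0]]' 20
python3 - <<'E'
from h import *
shot('side','s3.png');shot('wrist','w3.png');go(481,302,100,90)
E
```

```text
time: 3.5
tool_pos: [482.8, 303.3, 23.7]
tcp_rot: [179.8, -0.1, 90.0]
ft_force: [-1.3, -0.7, 5.9]
finger_gap: 16.1
t 3.6 pose [482.8 303.3  23.7] [ 1.7975e+02 -1.0000e-01  9.0030e+01] gap 15.6 F [-1.1 -0.2  6.2]
shift [-0.0012 -0.0015 -0.0763] turn 0.0005 rows>= 1.5 0.0
```

View pics/w3.png

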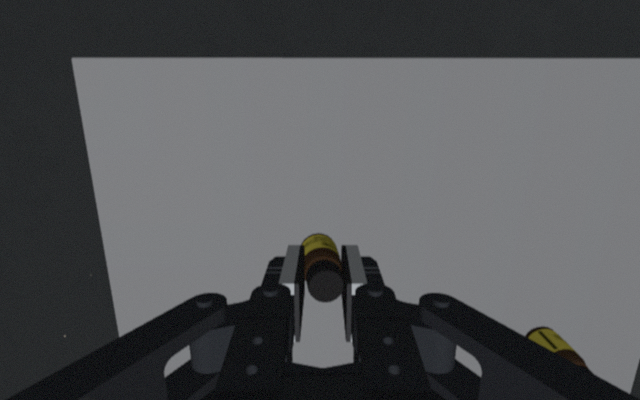

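```bash
python3 -m jog '[[0,0,-0.01,0,0],[0,0,-0.03,0,0],[0,0,-0.06,0,0],[0,0,-0.09,0,0],[0,0,-0.1,0,0],[0,0,-0.1,0,0]]' 20
python3 - <<'E'
from h import *
s=shot('side','s4.png');go(480,-285,130,90)
p=s['pixels'][170:300,240:370];cv2.imwrite('pics/s4c.png',cv2.resize(p,(600,600),interpolation=cv2.INTER_CUBIC)[:,:,::-1])
E
```

```text
time: 4.2
tool_pos: [483.9, 303.9, 126.4]
tcp_rot: [179.5, -0.2, 90.0]
ft_force: [-0.6, -0.5, -0.5]
finger_gap: 15.9
t 4.25 pose [482.8 303.3 124.3] [ 1.7968e+02 -1.4000e-01  9.0020e+01] gap 15.5 F [ 0.8  0.2 -0.5]
shift [-0.5883 -0.003  -0.0071] turn 0.0004 rows>= 11.8 0.0
```

View pics/s4c.png

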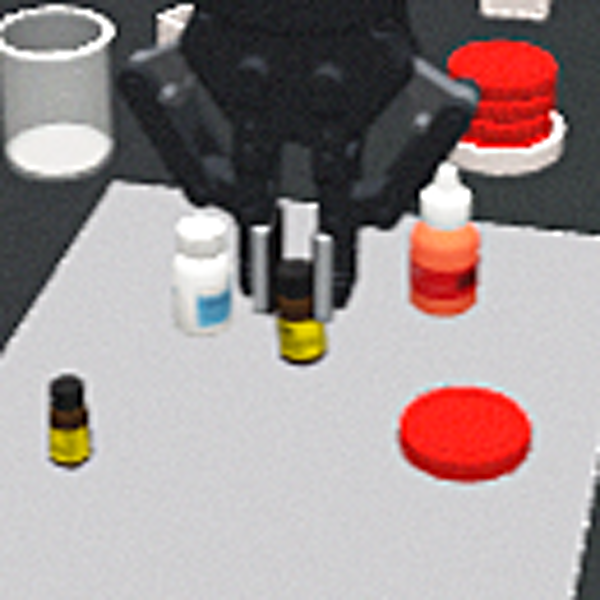

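```bash
python3 -m jog '[[-0.03,0.0,-0.03,0,0],[-0.07,0.0,-0.06,0,0],[-0.11,0.01,-0.075,0,0],[-0.15,0.015,-0.075,0,0],[-0.19,0.02,-0.075,0,0],[-0.23,0.025,-0.075,0,0],[-0.27,0.03,-0.075,0,0],[-0.31,0.035,-0.075,0,0],[-0.35,0.04,-0.075,0,0],[-0.39,0.045,-0.075,0,0],[-0.43,0.05,-0.075,0,0],[-0.47,0.055,-0.075,0,0],[-0.51,0.057,-0.075,0,0],[-0.55,0.057,-0.075,0,0],[-0.58,0.057,-0.075,0,0],[-0.593,0.057,-0.075,0,0],[-0.593,0.057,-0.075,0,0],[-0.593,0.057,-0.075,0,0]]'
python3 - <<'E'
from h import *
s=shot('wrist','w5.png');go(480,-285,130,90)
E
```

```text
time: 6.05
tool_pos: [539.2, -288.6, 196.9]
tcp_rot: [179.8, -0.2, 90.0]
ft_force: [0.3, -0.4, -0.1]
finger_gap: 15.7
t 6.1 pose [ 539.5 -288.2  197.3] [179.74  -0.22  90.08] gap 15.8 F [ 0.4 -0.1 -0.6]
shift [ 0.0031 -0.0598  0.0671] turn 0.0013 rows>= 1.8 0.0
```

View pics/w5.png

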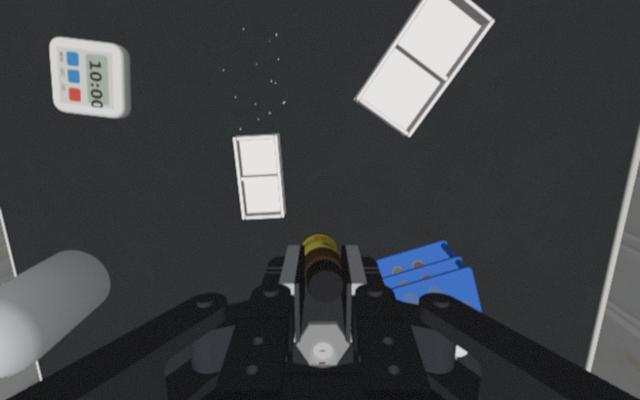

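Run:
```python
from h import *
s=load('w5');p=s['pixels'];g=cv2.cvtColor(p,cv2.COLOR_RGB2GRAY)
a=cv2.resize(p[120:230,220:300],(436,600),interpolation=cv2.INTER_CUBIC);b=cv2.resize(p[0:145,345:505],(400,362),interpolation=cv2.INTER_CUBIC);
b=cv2.copyMakeBorder(b,0,238,0,0,cv2.BORDER_CONSTANT);cv2.imwrite('pics/w5c.png',np.hstack([a,b])[:350+250,:800,::-1])
for box in((220,120,300,230),):
    q=np.zeros(g.shape,np.uint8);x0,y0,x1,y1=box;q[y0:y1,x0:x1]=(g[y0:y1,x0:x1]>100)
    c=max(cv2.findContours(q,0,1)[0],key=cv2.contourArea);c=cv2.convexHull(c)
    e=cv2.approxPolyDP(c,5,True)[:,0];print(e)
    for z in (16,):
        P=np.array([ray(s,*k,z) for k in e]);print(P.round(1),P.mean(0))
```

```text
[[278 133]
 [284 216]
 [242 219]
 [232 137]]
[[ 500.  -244.2   16. ]
 [ 503.2 -321.4   16. ]
 [ 463.4 -324.3   16. ]
 [ 458.9 -247.7   16. ]] [ 481.38444761 -284.39261923   16.        ]
```

View pics/w5c.png

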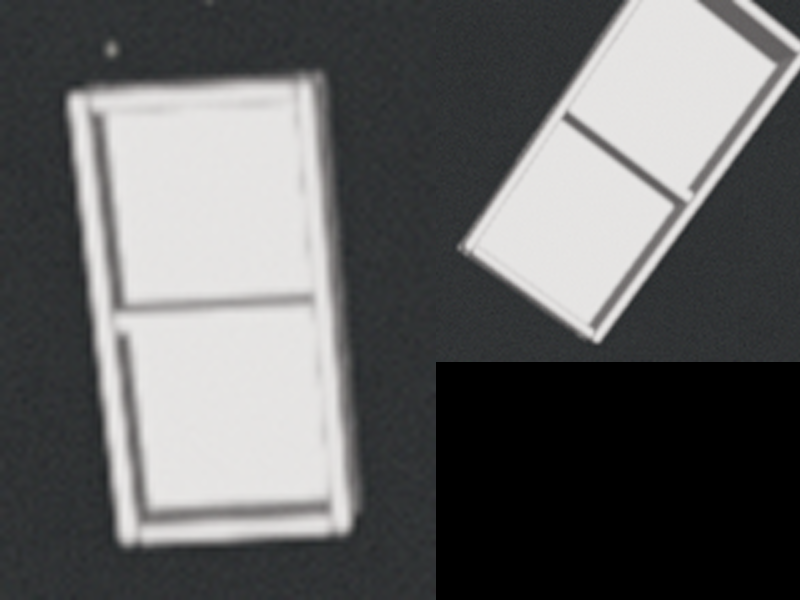

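Run:
```python
from h import *
go(482,-303,25,93)
```

```text
t 6.1 pose [ 539.5 -288.2  197.3] [179.74  -0.22  90.08] gap 15.8 F [ 0.4 -0.1 -0.6]
shift [-0.0153 -0.0583  0.172 ] turn -0.051 rows>= 3.6 0.3
```

```bash
python3 -m jog '[[-0.008,-0.03,0.03,-0.03,0],[-0.015,-0.058,0.06,-0.051,0],[-0.015,-0.058,0.1,-0.051,0],[-0.015,-0.058,0.135,-0.051,0],[-0.015,-0.058,0.145,-0.051,0],[-0.015,-0.058,0.145,-0.051,0],[-0.015,-0.058,0.145,-0.051,0]]'
python3 - <<'E'
from h import *
s=shot('wrist','w6.png');shot('side','s6.png');go(482,-303,25,93)
E
```

```text
time: 6.8
tool_pos: [483.5, -302.8, 53.9]
tcp_rot: [179.6, -0.1, 93.1]
ft_force: [-0.2, -1.1, 1.0]
finger_gap: 15.3
t 6.9 pose [ 484.  -303.6   54.7] [ 1.7955e+02 -5.0000e-02  9.3040e+01] gap 15.7 F [ 0.3 -0.6  0.7]
shift [ 0.0007 -0.0022  0.0296] turn 0.0007 rows>= 0.6 0.0
```

View pics/w6.png

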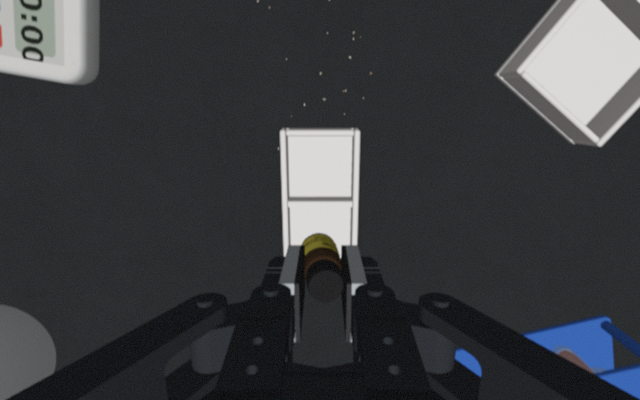

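```bash
python3 -m jog '[[0.0007,-0.001,0.01,0,0],[0.0007,-0.001,0.018,0,0],[0.0007,-0.001,0.023,0,0],[0.0007,-0.001,0.026,0,0],[0.0007,-0.001,0.028,0,0],[0.0007,-0.001,0.028,0,0]]'
```

```text
time: 7.5
tool_pos: [483.0, -302.8, 26.2]
tcp_rot: [179.6, -0.1, 93.0]
ft_force: [-0.2, 0.4, -1.1]
finger_gap: 15.9
```

```bash
python3 -m jog '[[0,0,0.0007,0,0],[0,0,0.0015,0,0],[0,0,0.0015,0,0]]'
```

```text
time: 7.8
tool_pos: [483.1, -303.0, 25.0]
tcp_rot: [179.6, -0.1, 93.0]
ft_force: [-0.3, -0.8, 1.6]
finger_gap: 16.0
```

```bash
python3 -m jog '[[0,0,0.0007,0,0],[0,0,0.0014,0,0],[0,0,0.0014,0,0]]'
```

```text
time: 8.1
tool_pos: [483.5, -303.5, 24.7]
tcp_rot: [179.5, -0.0, 93.0]
ft_force: [-3.3, 1.3, 9.4]
finger_gap: 15.5
```

```bash
python3 -m jog '[[0,0,-0.001,0,0.22],[0,0,-0.001,0,0.25],[0,0,-0.001,0,0.3],[0,0,-0.001,0,0.4],[0,0,-0.001,0,0.45],[0,0,-0.001,0,0.45],[0,0,-0.02,0,0.45],[0,0,-0.05,0,0.45],[0,0,-0.09,0,0.45],[0,0,-0.13,0,0.45],[0,0,-0.15,0,0.45],[0,0,-0.15,0,0.45]]'
python3 - <<'E'
from h import *
s=shot('wrist','w7.png');shot('side','s7.png');go(596,253,175,93)
E
```

```text
time: 9.3
tool_pos: [484.4, -305.1, 179.5]
tcp_rot: [179.2, 0.3, 93.0]
ft_force: [-0.5, -0.9, -0.4]
finger_gap: 38.2
t 9.4 pose [ 482.4 -303.6  174.8] [1.795e+02 2.000e-02 9.303e+01] gap 38.2 F [-0.2 -0.1 -1. ]
shift [0.5498 0.1429 0.0008] turn 0.0006 rows>= 11.4 0.0
```

View pics/w7.png

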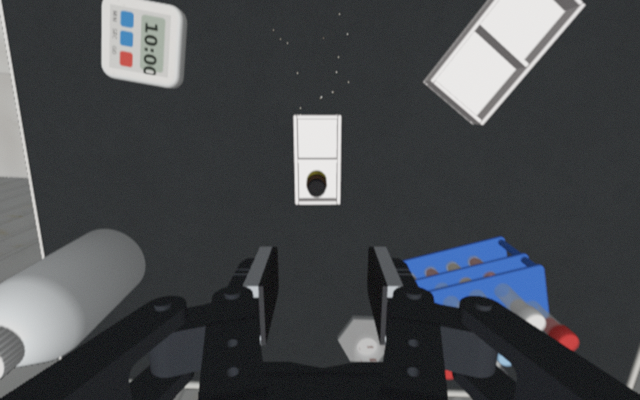

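```bash
python3 -m jog '[[0.04,0.01,0,0,0.5],[0.08,0.021,0,0,0.5],[0.125,0.032,0,0,0.5],[0.17,0.044,0,0,0.5],[0.215,0.056,0,0,0.5],[0.26,0.067,0,0,0.5],[0.305,0.079,0,0,0.5],[0.35,0.091,0,0,0.5],[0.395,0.103,0,0,0.5],[0.44,0.114,0,0,0.5],[0.48,0.125,0,0,0.5],[0.515,0.134,0.01,0,0.5],[0.54,0.14,0.03,0,0.5],[0.55,0.143,0.05,0,0.5],[0.55,0.143,0.075,0,0.5],[0.55,0.143,0.085,0,0.5],[0.55,0.143,0.085,0,0.5],[0.55,0.143,0.085,0,0.5]]'
python3 - <<'E'
from h import *
s=shot('wrist','w8.png');go(596,253,22,93)
E
```

```text
time: 11.2
tool_pos: [596.7, 252.7, 90.7]
tcp_rot: [179.5, 0.0, 93.0]
ft_force: [-0.4, 0.4, 0.4]
finger_gap: 42.8
t 11.25 pose [597.4 253.   91.8] [179.43   0.    93.  ] gap 42.8 F [ 0.3 -0.8  0.9]
shift [ 0.0001 -0.0021  0.0698] turn -0.0 rows>= 1.4 0.0
```

View pics/w8.png

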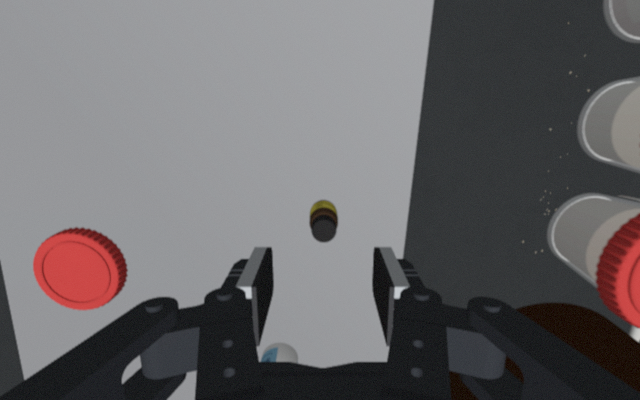

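```bash
python3 -m jog '[[0,-0.001,0.03,0,0.5],[0,-0.001,0.055,0,0.5],[0,-0.001,0.067,0,0.5],[0,-0.001,0.067,0,0.5],[0,-0.001,0.067,0,0.35],[0,-0.001,0.067,0,0.25],[0,-0.001,0.067,0,0.1],[0,-0.001,0.067,0,0],[0,-0.001,0.067,0,0],[0,-0.001,0.067,0,0]]' 20
python3 - <<'E'
from h import *
shot('wrist','w9.png');go(596,253,175,93)
E
python3 -m jog '[[0,0,-0.01,0,0],[0,0,-0.03,0,0],[0,0,-0.06,0,0],[0,0,-0.09,0,0],[0,0,-0.13,0,0],[0,0,-0.15,0,0],[0,0,-0.15,0,0],[0,0,-0.15,0,0]]' 20
python3 - <<'E'
from h import *
s=shot('side','s9.png')
p=s['pixels'][120:270,200:350];cv2.imwrite('pics/s9c.png',cv2.resize(p,(600,600),interpolation=cv2.INTER_CUBIC)[:,:,::-1])
shot('wrist','w10.png');go(480.5,-266,175,93)
E
```

```text
time: 12.25
tool_pos: [598.4, 253.4, 26.8]
tcp_rot: [179.3, -0.0, 93.0]
ft_force: [-0.7, -0.7, 7.4]
finger_gap: 14.4
t 12.3 pose [598.5 253.4  26.8] [ 1.7926e+02 -4.0000e-02  9.3000e+01] gap 14.0 F [-0.8  0.2  6.5]
shift [-0.0002 -0.0006 -0.1482] turn 0.0 rows>= 3.0 0.0
time: 13.1
tool_pos: [596.8, 253.3, 177.5]
tcp_rot: [179.2, -0.1, 93.0]
ft_force: [0.1, -0.1, -0.8]
finger_gap: 14.0
t 13.2 pose [595.5 252.9 175. ] [179.41   0.    93.01] gap 14.0 F [ 0.5  0.  -0.1]
shift [-0.5121 -0.1421 -0.0014] turn 0.0001 rows>= 10.6 0.0
```

View pics/s9c.png

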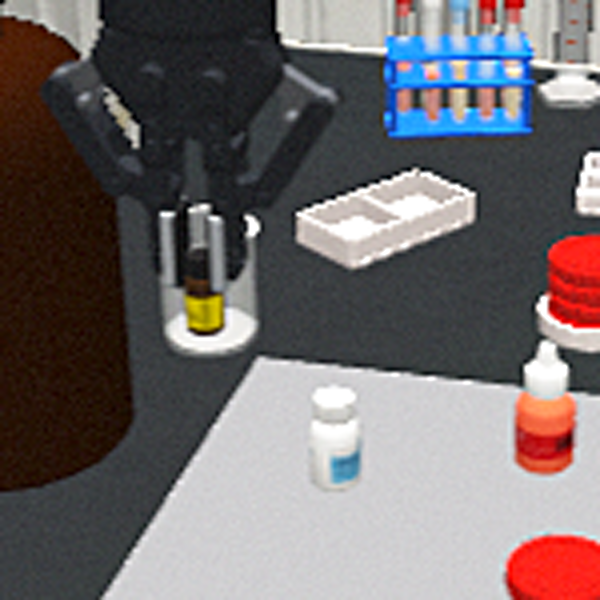

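View pics/w9.png

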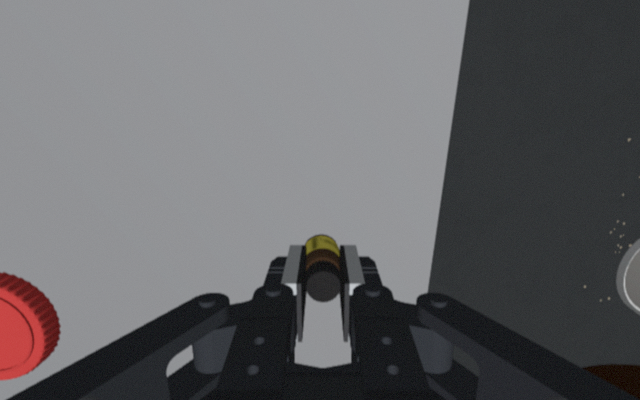

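```bash
python3 -m jog '[[-0.03,-0.01,0,0,0],[-0.07,-0.02,0,0,0],[-0.11,-0.031,0,0,0],[-0.155,-0.043,0,0,0],[-0.2,-0.055,0,0,0],[-0.245,-0.068,0,0,0],[-0.29,-0.08,0,0,0],[-0.335,-0.093,0,0,0],[-0.38,-0.105,0,0,0],[-0.42,-0.117,0,0,0],[-0.455,-0.126,0,0,0],[-0.485,-0.135,0,0,0],[-0.505,-0.14,0.02,0,0],[-0.512,-0.142,0.05,0,0],[-0.512,-0.142,0.08,0,0],[-0.512,-0.142,0.105,0,0],[-0.512,-0.142,0.115,0,0],[-0.512,-0.142,0.115,0,0],[-0.512,-0.142,0.115,0,0]]'
python3 - <<'E'
from h import *
s=shot('wrist','w11.png');go(480.5,-266,28,93)
E
```

```text
time: 15.1
tool_pos: [482.0, -265.8, 59.1]
tcp_rot: [179.4, 0.0, 93.0]
ft_force: [0.8, -0.2, 0.5]
finger_gap: 14.2
t 15.15 pose [ 482.6 -266.2   59.9] [1.7933e+02 6.0000e-02 9.3020e+01] gap 14.1 F [ 0.2 -0.1 -0.9]
shift [ 0.0004 -0.0024  0.0318] turn 0.0003 rows>= 0.6 0.0
```

View pics/w11.png

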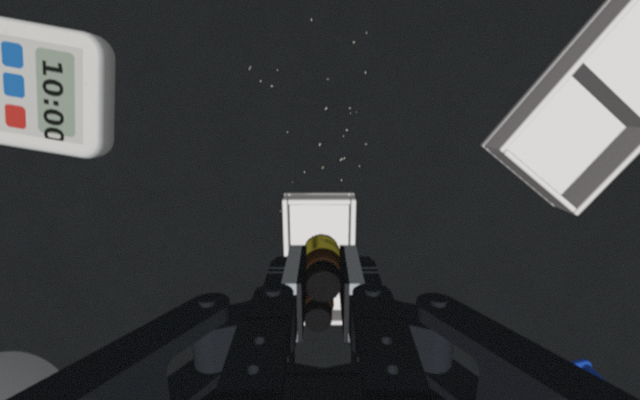

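```bash
python3 -m jog '[[0.0004,-0.001,0.01,0,0],[0.0004,-0.001,0.018,0,0],[0.0004,-0.001,0.024,0,0],[0.0004,-0.001,0.027,0,0],[0.0004,-0.001,0.029,0,0],[0.0004,-0.001,0.029,0,0]]'
python3 -m jog '[[0,0,0.001,0,0],[0,0,0.0015,0,0],[0,0,0.0015,0,0]]'
```

```text
time: 15.75
tool_pos: [481.7, -265.8, 30.5]
tcp_rot: [179.4, 0.0, 93.0]
ft_force: [-0.1, 0.2, -0.2]
finger_gap: 14.2
time: 16.05
tool_pos: [481.8, -265.8, 29.1]
tcp_rot: [179.3, 0.0, 93.0]
ft_force: [0.5, 0.2, 0.6]
finger_gap: 14.1
```

```bash
python3 -m jog '[[0,0,0.001,0,0],[0,0,0.0015,0,0],[0,0,0.0015,0,0]]'
python3 -m jog '[[0,0,0.0007,0,0],[0,0,0.0012,0,0],[0,0,0.0012,0,0]]'
```

```text
time: 16.35
tool_pos: [482.0, -266.0, 27.9]
tcp_rot: [179.3, 0.1, 93.0]
ft_force: [-1.2, -1.0, 2.3]
finger_gap: 13.9
time: 16.65
tool_pos: [482.3, -266.4, 27.8]
tcp_rot: [179.3, 0.1, 93.0]
ft_force: [-3.1, 1.4, 8.8]
finger_gap: 14.1
```

```bash
python3 -m jog '[[0,0,-0.001,0,0.22],[0,0,-0.001,0,0.25],[0,0,-0.001,0,0.3],[0,0,-0.001,0,0.4],[0,0,-0.001,0,0.45],[0,0,-0.001,0,0.45],[0,0,-0.02,0,0.45],[0,0,-0.05,0,0.45],[0,0,-0.09,0,0.45],[0,0.02,-0.13,0,0.45],[0,0.05,-0.16,0,0.45],[0,0.07,-0.18,0,0.45],[0,0.08,-0.18,0,0.45],[0,0.08,-0.18,0,0.45]]'
python3 - <<'E'
from h import *
s=shot('wrist','w12.png');shot('top','t12.png');go(464,92,175,93)
E
```

```text
time: 18.05
tool_pos: [560.7, -261.7, 208.2]
tcp_rot: [179.3, 0.1, 93.1]
ft_force: [-0.8, -0.7, -0.0]
finger_gap: 38.2
t 18.15 pose [ 558.6 -261.5  206.4] [1.7949e+02 1.0000e-02 9.3030e+01] gap 38.5 F [0.7 0.4 0.3]
shift [ 0.358  -0.0761  0.0306] turn 0.0004 rows>= 7.3 0.0
```

View pics/w12.png

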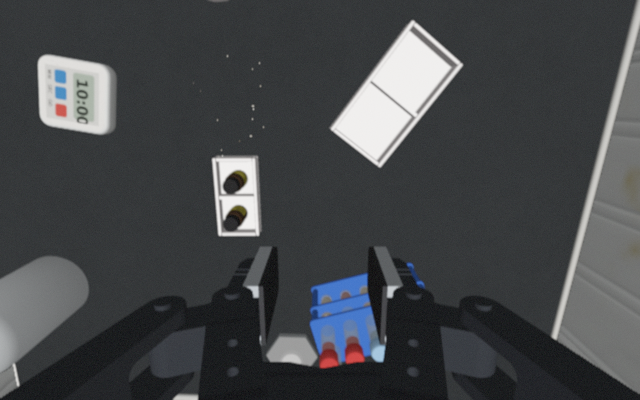

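Both vials stand one to a bay. Now I'll measure the bottle tray.

Run:
```python
from h import *
s=load('w12');p=s['pixels'];g=cv2.cvtColor(p,cv2.COLOR_RGB2GRAY)
for box,z in(((320,10,475,180),22),((205,145,270,242),16)):
    q=np.zeros(g.shape,np.uint8);x0,y0,x1,y1=box;q[y0:y1,x0:x1]=(g[y0:y1,x0:x1]>95)
    c=max(cv2.findContours(q,0,1)[0],key=cv2.contourArea);c=cv2.convexHull(c)
    e=cv2.approxPolyDP(c,6,True)[:,0]
    P=np.array([ray(s,*k,z) for k in e])[:,:2];print(e.tolist(),P.round(1).tolist(),P.mean(0))
    for i in range(len(P)):
        d=P[(i+1)%len(P)]-P[i];print(np.hypot(*d).round(1),np.degrees(np.arctan2(d[1],d[0])).round(1))
b=cv2.resize(p[0:180,320:480],(533,600),interpolation=cv2.INTER_CUBIC);cv2.imwrite('pics/w12c.png',b[:,:,::-1])
```

```text
[[414, 20], [463, 65], [378, 167], [329, 127]] [[631.8, -121.9], [678.5, -154.7], [613.4, -247.1], [565.9, -213.2]] [ 622.41386145 -184.20121187]
57.0 -35.1
113.0 -125.1
58.4 144.5
112.6 54.2
[[256, 155], [259, 235], [219, 236], [211, 159]] [[499.6, -242.6], [502.9, -321.9], [463.4, -324.9], [457.7, -248.5]] [ 480.9169673  -284.49761708]
79.3 -87.6
39.6 -175.7
76.6 94.2
42.3 8.0
```

View pics/w12c.png

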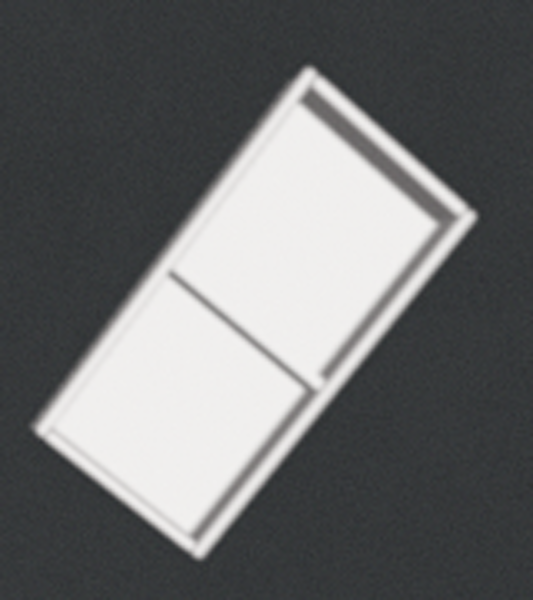

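Run:
```python
from h import *
go(464,91,125,54.7)
```

```text
t 18.15 pose [ 558.6 -261.5  206.4] [1.7949e+02 1.0000e-02 9.3030e+01] gap 38.5 F [0.7 0.4 0.3]
shift [ 0.357  -0.0766  0.0806] turn 0.6689 rows>= 7.5 4.5
```

```bash
python3 -m jog '[[0.03,-0.006,0,0.08,0.8],[0.07,-0.015,0,0.17,0.8],[0.115,-0.025,0.01,0.27,0.8],[0.16,-0.034,0.02,0.37,0.8],[0.205,-0.044,0.03,0.47,0.8],[0.25,-0.054,0.04,0.57,0.8],[0.295,-0.063,0.05,0.65,0.8],[0.335,-0.072,0.065,0.669,0.8],[0.357,-0.077,0.08,0.669,0.8],[0.357,-0.077,0.08,0.669,0.8],[0.357,-0.077,0.08,0.669,0.8]]'
python3 - <<'E'
from h import *
s=shot('wrist','w13.png');go(464,91,25,54.7)
E
```

```text
time: 19.25
tool_pos: [462.0, 90.6, 124.1]
tcp_rot: [179.7, -0.2, 54.8]
ft_force: [-0.3, -0.1, 0.5]
finger_gap: 67.9
t 19.3 pose [462.9  90.1 125. ] [179.64  -0.24  54.69] gap 68.3 F [-0.  -0.7 -0.4]
shift [ 0.0009 -0.0003  0.1   ] turn -0.0001 rows>= 2.0 0.0
```

View pics/w13.png

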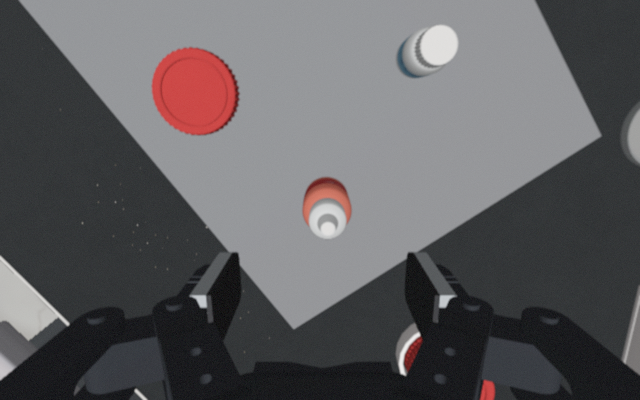

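Run:
```python
from h import *
s=load('w13')
print('ba',ray(s,327.5,230,75),ray(s,327,218,50)); print('bb',ray(s,439,46,55)); print('lid',ray(s,195,91,13))
p=ray(s,327.5,230,75);go(p[0],p[1],24,54.7)
```

```text
ba [463.39778663  88.55422873  75.        ] [463.04730415  87.84172217  50.        ]
bb [570.80903976 134.5765862   55.        ]
lid [435.69722327 203.15884863  13.        ]
t 19.3 pose [462.9  90.1 125. ] [179.64  -0.24  54.69] gap 68.3 F [-0.  -0.7 -0.4]
shift [-0.0015  0.0006  0.101 ] turn -0.0001 rows>= 2.0 0.0
```

```bash
python3 -m jog '[[-0.001,0,0.03,0,0.8],[-0.0015,0,0.06,0,0.8],[-0.0015,0,0.085,0,0.8],[-0.0015,0,0.1,0,0.8],[-0.0015,0,0.1,0,0.7],[-0.0015,0,0.1,0,0.6],[-0.0015,0,0.1,0,0.5],[-0.0015,0,0.1,0,0.4],[-0.0015,0,0.1,0,0.3],[-0.0015,0,0.1,0,0.2],[-0.0015,0,0.1,0,0.2],[-0.0015,0,0.1,0,0.2]]' 25
python3 - <<'E'
from h import *
shot('side','s14.png');shot('wrist','w14.png');go(463,88,150,54.7)
E
```

```text
time: 20.5
tool_pos: [464.2, 88.8, 26.5]
tcp_rot: [179.5, -0.3, 54.7]
ft_force: [-0.9, -1.2, 6.2]
finger_gap: 31.5
t 20.6 pose [464.2  88.8  26.6] [179.5   -0.32  54.71] gap 31.8 F [-0.9 -2.5  7.2]
shift [-0.0006  0.0006 -0.1234] turn 0.0002 rows>= 2.5 0.0
```

View pics/w14.png

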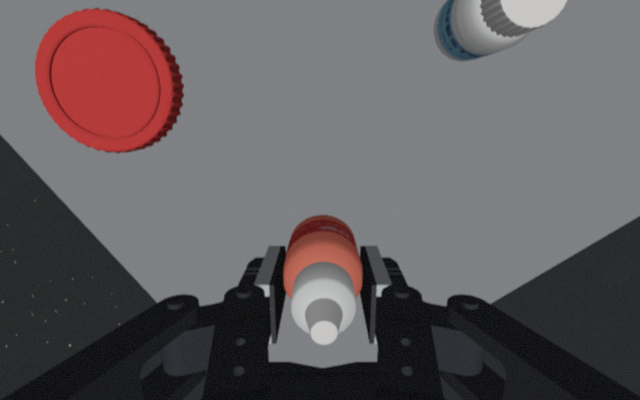

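```bash
python3 -m jog '[[0,0,-0.01,0,0.2],[0,0,-0.03,0,0.2],[0,0,-0.06,0,0.2],[0,0,-0.09,0,0.2],[0,0,-0.12,0,0.2],[0,0,-0.125,0,0.2],[0,0,-0.125,0,0.2]]'
python3 - <<'E'
from h import *
s=shot('side','s15.png');p=s['pixels'][130:290,260:420];cv2.imwrite('pics/s15c.png',cv2.resize(p,(600,600),interpolation=cv2.INTER_CUBIC)[:,:,::-1])
go(638.3,-161.8,150,54.7)
E
```

```text
time: 21.3
tool_pos: [464.0, 89.1, 153.5]
tcp_rot: [179.3, -0.5, 54.7]
ft_force: [-0.3, -0.4, -0.9]
finger_gap: 31.4
t 21.35 pose [463.   88.9 151.8] [179.47  -0.35  54.71] gap 31.5 F [-0.2  0.6 -0.8]
shift [-0.1034  0.2879  0.0039] turn 0.0003 rows>= 6.1 0.0
```

View pics/s15c.png

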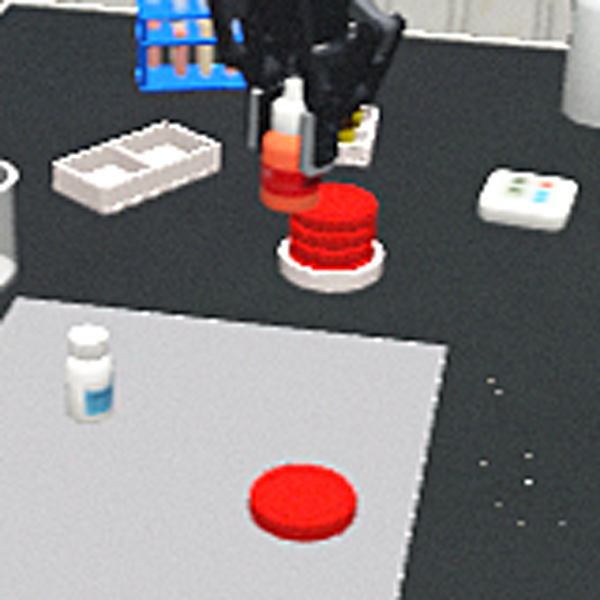

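```bash
python3 -m jog '[[-0.01,0.03,0,0,0.2],[-0.024,0.068,0,0,0.2],[-0.038,0.106,0.002,0,0.2],[-0.052,0.145,0.002,0,0.2],[-0.066,0.184,0.003,0,0.2],[-0.08,0.222,0.003,0,0.2],[-0.092,0.256,0.004,0,0.2],[-0.1,0.279,0.01,0,0.2],[-0.103,0.288,0.03,0,0.2],[-0.103,0.288,0.06,0,0.2],[-0.103,0.288,0.08,0,0.2],[-0.103,0.288,0.08,0,0.2],[-0.103,0.288,0.08,0,0.2]]'
python3 - <<'E'
from h import *
shot('wrist','w16.png');go(638.3,-161.8,28,54.7)
E
```

```text
time: 22.65
tool_pos: [638.2, -161.0, 72.3]
tcp_rot: [179.7, -0.3, 54.7]
ft_force: [-0.1, -0.2, 0.3]
finger_gap: 31.6
t 22.7 pose [ 639.4 -161.4   74. ] [179.49  -0.34  54.73] gap 31.5 F [-0.1 -0.2  0.5]
shift [-0.0012 -0.0011  0.046 ] turn 0.0005 rows>= 0.9 0.0
```

View pics/w16.png

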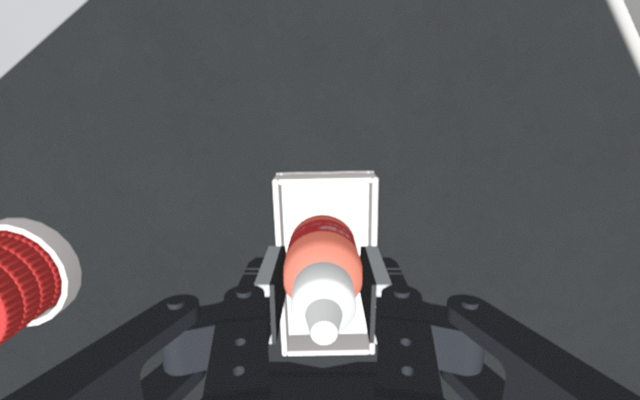

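```bash
python3 -m jog '[[-0.001,0,0.015,0,0.2],[-0.001,0,0.028,0,0.2],[-0.001,0,0.038,0,0.2],[-0.001,0,0.042,0,0.2],[-0.001,0,0.044,0,0.2],[-0.001,0,0.044,0,0.2]]'
python3 -m jog '[[0,0,0.001,0,0.2],[0,0,0.0018,0,0.2],[0,0,0.0018,0,0.2]]'
```

```text
time: 23.3
tool_pos: [639.2, -162.2, 29.7]
tcp_rot: [179.5, -0.3, 54.7]
ft_force: [-0.3, -0.0, 0.0]
finger_gap: 31.3
time: 23.6
tool_pos: [639.4, -162.2, 28.2]
tcp_rot: [179.5, -0.3, 54.7]
ft_force: [0.3, -0.3, -0.1]
finger_gap: 31.8
```

```bash
python3 -m jog '[[0,0,0.001,0,0.2],[0,0,0.0018,0,0.2],[0,0,0.0018,0,0.2]]'
```

```text
time: 23.9
tool_pos: [639.8, -162.3, 27.6]
tcp_rot: [179.4, -0.4, 54.7]
ft_force: [-2.4, 1.3, 6.8]
finger_gap: 31.3
```

```bash
python3 -m jog '[[0,0,-0.001,0,0.4],[0,0,-0.001,0,0.45],[0,0,-0.001,0,0.5],[0,0,-0.001,0,0.6],[0,0,-0.001,0,0.6],[0,0,-0.001,0,0.6],[0,0,-0.02,0,0.6],[0,0,-0.05,0,0.6],[0,0,-0.09,0,0.6],[0,0,-0.13,0,0.6],[0,0,-0.15,0,0.6],[0,0,-0.15,0,0.6]]'
python3 - <<'E'
from h import *
shot('wrist','w17.png');go(570.8,134.8,110,54.7)
E
```

```text
time: 25.1
tool_pos: [640.6, -163.0, 183.0]
tcp_rot: [179.0, -0.5, 54.7]
ft_force: [-0.4, 1.0, 0.8]
finger_gap: 51.1
t 25.15 pose [ 639.3 -162.6  179.9] [179.22  -0.43  54.74] gap 51.5 F [-0.3  0.3 -0.3]
shift [ 0.2027 -0.2286  0.0683] turn 0.0006 rows>= 6.3 0.0
```

View pics/w17.png

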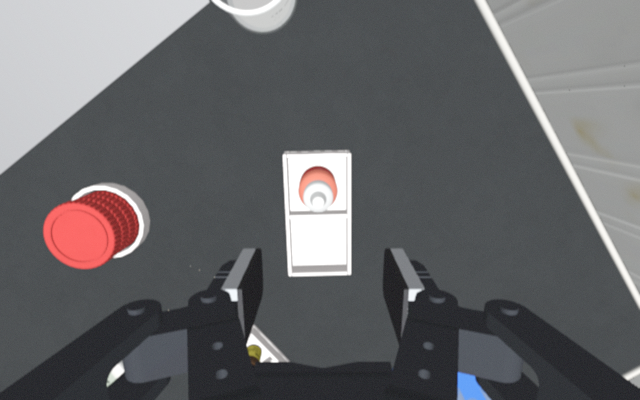

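```bash
python3 -m jog '[[0.02,-0.022,0,0,0.7],[0.047,-0.053,0,0,0.7],[0.074,-0.084,0,0,0.7],[0.102,-0.115,0,0,0.7],[0.13,-0.146,0,0,0.7],[0.157,-0.177,0,0,0.7],[0.18,-0.203,0.01,0,0.7],[0.197,-0.222,0.03,0,0.7],[0.203,-0.229,0.055,0,0.7],[0.203,-0.229,0.068,0,0.7],[0.203,-0.229,0.068,0,0.7],[0.203,-0.229,0.068,0,0.7]]'
python3 - <<'E'
from h import *
shot('wrist','w18.png');go(570.8,134.8,25,54.7)
E
```

```text
time: 26.35
tool_pos: [570.5, 134.3, 109.9]
tcp_rot: [179.3, -0.4, 54.7]
ft_force: [-0.3, -0.4, 0.6]
finger_gap: 59.5
t 26.4 pose [571.3 134.3 110.9] [179.18  -0.45  54.67] gap 59.7 F [ 0.4 -0.3  0.7]
shift [-0.0006 -0.0019  0.0859] turn -0.0006 rows>= 1.7 0.0
```

View pics/w18.png

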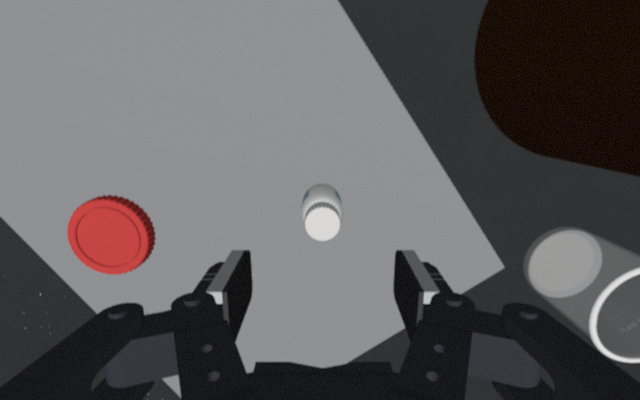

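Run:
```python
from h import *
s=load('w18');p=ray(s,322,222,55);print(p,'lid',ray(s,108,239,13.5))
go(p[0],p[1],24,54.7)
```

```text
[571.5293355  136.29775065  55.        ] lid [433.96435271 202.56772163  13.5       ]
t 26.4 pose [571.3 134.3 110.9] [179.18  -0.45  54.67] gap 59.7 F [ 0.4 -0.3  0.7]
shift [ 0.0011 -0.0022  0.0869] turn -0.0006 rows>= 1.7 0.0
```

```bash
python3 -m jog '[[0.001,-0.001,0.03,0,0.7],[0.001,-0.0015,0.06,0,0.7],[0.001,-0.002,0.08,0,0.7],[0.001,-0.002,0.086,0,0.7],[0.001,-0.002,0.086,0,0.6],[0.001,-0.002,0.086,0,0.5],[0.001,-0.002,0.086,0,0.4],[0.001,-0.002,0.086,0,0.3],[0.001,-0.002,0.086,0,0.2],[0.001,-0.002,0.086,0,0.15],[0.001,-0.002,0.086,0,0.15],[0.001,-0.002,0.086,0,0.15]]' 25
python3 - <<'E'
from h import *
shot('wrist','w19.png');go(463,88,150,54.7)
E
python3 -m jog '[[0,0,-0.01,0,0.15],[0,0,-0.03,0,0.15],[0,0,-0.06,0,0.15],[0,0,-0.09,0,0.15],[0,0,-0.12,0,0.15],[0,0,-0.15,0,0.15],[0,0,-0.15,0,0.15],[0,0,-0.15,0,0.15]]'
python3 - <<'E'
from h import *
s=shot('side','s19.png');p=s['pixels'][110:270,200:360];cv2.imwrite('pics/s19c.png',cv2.resize(p,(600,600),interpolation=cv2.INTER_CUBIC)[:,:,::-1])
go(606.5,-206.6,178,54.7)
E
```

```text
time: 27.6
tool_pos: [573.0, 136.4, 26.8]
tcp_rot: [179.1, -0.6, 54.7]
ft_force: [-0.9, -0.1, 5.6]
finger_gap: 25.1
t 27.65 pose [573.  136.4  26.8] [179.06  -0.56  54.68] gap 24.9 F [-1.7  0.4  5.2]
shift [-0.1019 -0.0597 -0.1252] turn -0.0003 rows>= 3.4 0.0
time: 28.45
tool_pos: [571.0, 136.8, 178.7]
tcp_rot: [178.9, -0.7, 54.7]
ft_force: [-0.2, 0.8, -0.1]
finger_gap: 25.0
t 28.5 pose [570.  136.7 177. ] [179.04  -0.58  54.68] gap 25.2 F [ 0.2 -0.4 -0.3]
shift [-2.590e-01  2.282e-01  2.000e-04] turn -0.0003 rows>= 6.9 0.0
```

View pics/s19c.png

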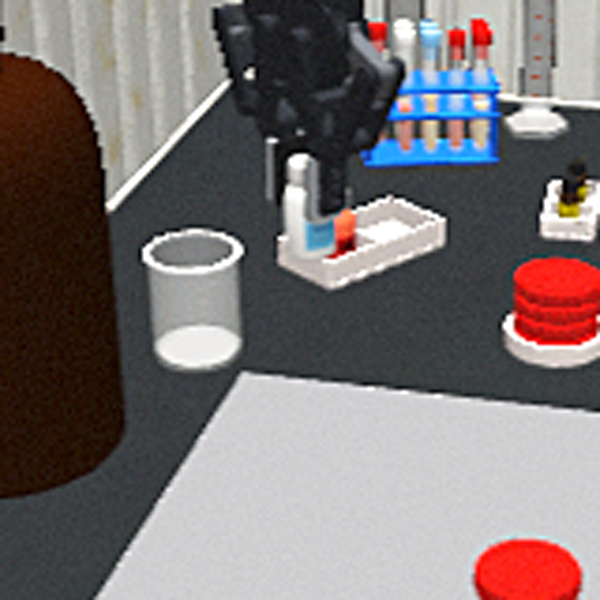

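View pics/w19.png

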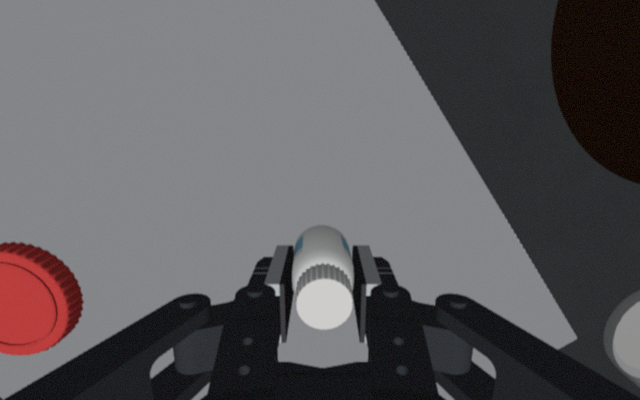

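```bash
python3 -m jog '[[-0.025,0.022,0,0,0.15],[-0.055,0.048,0,0,0.15],[-0.085,0.075,0,0,0.15],[-0.115,0.102,0,0,0.15],[-0.146,0.129,0,0,0.15],[-0.177,0.156,0,0,0.15],[-0.207,0.183,0,0,0.15],[-0.234,0.207,0,0,0.15],[-0.252,0.222,0.01,0,0.15],[-0.259,0.228,0.03,0,0.15],[-0.26,0.228,0.06,0,0.15],[-0.26,0.228,0.09,0,0.15],[-0.26,0.228,0.105,0,0.15],[-0.26,0.228,0.105,0,0.15],[-0.26,0.228,0.105,0,0.15]]'
python3 - <<'E'
from h import *
shot('wrist','w20.png');go(606.5,-206.6,28,54.7)
E
```

```text
time: 30.0
tool_pos: [607.8, -207.3, 73.4]
tcp_rot: [179.1, -0.6, 54.7]
ft_force: [0.3, 0.2, 0.7]
finger_gap: 24.9
t 30.05 pose [ 608.6 -207.6   74.6] [178.95  -0.6   54.7 ] gap 24.9 F [ 0.8 -0.3 -0.2]
shift [-0.0008 -0.0032  0.0466] turn 0.0 rows>= 0.9 0.0
```

View pics/w20.png

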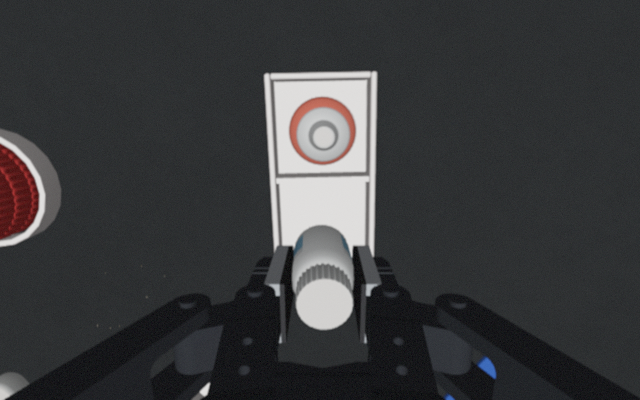

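```bash
python3 -m jog '[[-0.001,-0.001,0.015,0,0.15],[-0.001,-0.002,0.028,0,0.15],[-0.001,-0.002,0.038,0,0.15],[-0.001,-0.002,0.042,0,0.15],[-0.001,-0.002,0.045,0,0.15],[-0.001,-0.002,0.045,0,0.15]]'
python3 -m jog '[[0,0,0.001,0,0.15],[0,0,0.0018,0,0.15],[0,0,0.0018,0,0.15]]'
```

```text
time: 30.65
tool_pos: [607.1, -207.3, 29.1]
tcp_rot: [179.0, -0.6, 54.7]
ft_force: [-0.4, -0.8, -1.0]
finger_gap: 25.2
time: 30.95
tool_pos: [607.6, -207.4, 27.9]
tcp_rot: [178.9, -0.6, 54.7]
ft_force: [-0.4, -0.0, 0.7]
finger_gap: 25.1
```

```bash
python3 -m jog '[[0,0,0.001,0,0.15],[0,0,0.0018,0,0.15],[0,0,0.0018,0,0.15]]'
```

```text
time: 31.25
tool_pos: [607.9, -207.4, 27.7]
tcp_rot: [178.9, -0.6, 54.7]
ft_force: [-6.0, 3.0, 12.0]
finger_gap: 24.9
```

```bash
python3 -m jog '[[0,0,-0.001,0,0.33],[0,0,-0.0015,0,0.38],[0,0,-0.0015,0,0.45],[0,0,-0.0015,0,0.55],[0,0,-0.0015,0,0.55],[0,0,-0.0015,0,0.55],[0,0,-0.02,0,0.55],[0,0,-0.05,0,0.55],[0,0,-0.09,0,0.55],[0,0,-0.13,0,0.55],[0,0,-0.15,0,0.55],[0,0,-0.15,0,0.55]]'
python3 - <<'E'
from h import *
shot('wrist','w21.png');go(462,-130,200,90)
E
```

```text
time: 32.45
tool_pos: [607.1, -208.2, 183.0]
tcp_rot: [178.5, -0.7, 54.7]
ft_force: [0.6, -0.3, 0.2]
finger_gap: 47.0
t 32.5 pose [ 605.9 -207.7  180.1] [178.68  -0.66  54.71] gap 47.1 F [-0.8 -0.  -1.2]
shift [-0.0195 -0.1618 -0.0239] turn -0.6159 rows>= 3.3 4.1
```

View pics/w21.png

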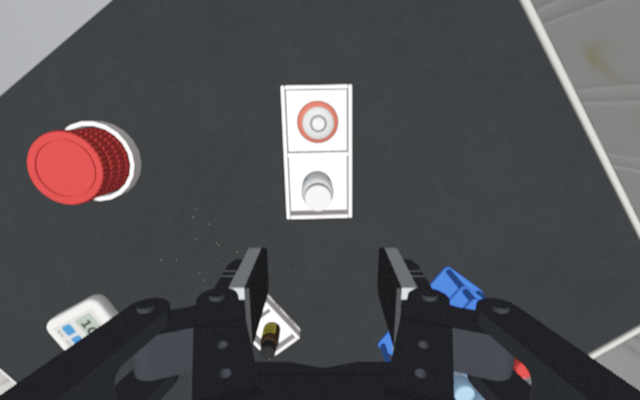

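```bash
python3 -m jog '[[-0.005,-0.03,0,-0.12,0.55],[-0.01,-0.07,-0.01,-0.25,0.55],[-0.014,-0.11,-0.02,-0.38,0.55],[-0.018,-0.145,-0.024,-0.5,0.55],[-0.0195,-0.162,-0.024,-0.6,0.55],[-0.0195,-0.162,-0.024,-0.616,0.55],[-0.0195,-0.162,-0.024,-0.616,0.55],[-0.0195,-0.162,-0.024,-0.616,0.55]]'
python3 - <<'E'
from h import *
s=shot('wrist','w22.png');shot('top','t22.png');go(435,203,200,90)
E
```

```text
time: 33.3
tool_pos: [462.2, -130.2, 199.4]
tcp_rot: [178.6, 0.2, 89.9]
ft_force: [0.1, 0.5, -0.5]
finger_gap: 47.0
t 33.4 pose [ 462.2 -130.2  199.6] [178.59   0.21  89.9 ] gap 46.9 F [-0.4 -0.3  0.8]
shift [ 0.3332 -0.0278 -0.0023] turn -0.0018 rows>= 6.7 0.0
```

View pics/w22.png

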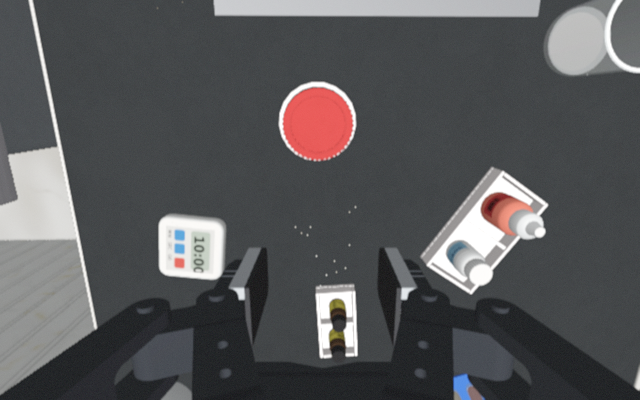

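Run:
```python
from h import *
def redtop(f,box,bright):
    s=load(f);p=s['pixels'];hsv=cv2.cvtColor(p,cv2.COLOR_RGB2HSV);q=np.zeros(p.shape[:2],np.uint8);x0,y0,x1,y1=box
    m=((hsv[...,0]<8)|(hsv[...,0]>170))&(hsv[...,1]>120)&(hsv[...,2]>bright);q[y0:y1,x0:x1]=m[y0:y1,x0:x1]*255
    q=cv2.morphologyEx(q,cv2.MORPH_OPEN,np.ones((5,5)));q=cv2.morphologyEx(q,cv2.MORPH_CLOSE,np.ones((7,7)))
    c=max(cv2.findContours(q,0,1)[0],key=cv2.contourArea);e=cv2.fitEllipse(c)
    d=[]
    for z in(30,40,44,50,56):
        P=np.array([ray(s,*k[0],z)[:2] for k in c[::3]]);d.append((z,2*cv2.minEnclosingCircle(P.astype(np.float32))[1]))
    print(f,e,d);return s,e
V=[redtop('w17',(20,180,160,280),170),redtop('w21',(10,110,150,215),170),redtop('w22',(270,70,370,170),120)]
rows=[];b=[]
for s,e in V:
    d=s['R'].T@np.linalg.inv(s['K'])@np.array([*e[0],1]);d/=np.linalg.norm(d);c=-s['R'].T@s['t'];M=np.eye(3)-np.outer(d,d);rows.append(M);b.append(M@c)
X=np.linalg.lstsq(np.vstack(rows),np.concatenate(b),rcond=None)[0];print(X)
for s,e in V:print(proj(s,X)-e[0], ray(s,*e[0],X[2]))
for f in('w17','w21'):
    s=load(f);p=s['pixels'].copy();
for f in('side0','top0'):print(proj(load(f),X),proj(load(f),(X[0],X[1],X[2]-12)))
o=[]
for (s,e),f in zip(V,'abc'):
    im=s['pixels'].copy();cv2.ellipse(im,tuple(map(tuple,e[:2]))+(e[2],),(0,255,0),1);u,v=map(int,e[0]);v0=max(v-60,0);u0=max(u-60,0);o.append(cv2.resize(im[v0:v0+120,u0:u0+120],(260,260)))
cv2.imwrite('pics/pile.png',np.hstack(o)[:,:,::-1])
s=load('s19');
```

```text
w17 ((78.78736877441406, 235.22775268554688), (62.53329849243164, 74.36397552490234), 121.13643646240234) [(30, 61.64560317993164), (40, 59.56420135498047), (44, 58.73158264160156), (50, 57.482704162597656), (56, 56.23377990722656)]
w21 ((64.61946105957031, 167.20489501953125), (67.27136993408203, 79.95592498779297), 128.5320281982422) [(30, 60.78773880004883), (40, 58.736778259277344), (44, 57.91655731201172), (50, 56.6859245300293), (56, 55.455440521240234)]
w22 ((317.4367980957031, 123.00593566894531), (67.71504974365234, 70.5490951538086), 171.16656494140625) [(30, 59.72297286987305), (40, 57.80724334716797), (44, 57.04103469848633), (50, 55.891544342041016), (56, 54.741939544677734)]
[461.59532112 -77.00204015  49.30386107]
[-0.09745069 -0.12362947] [461.58255859 -77.12335301  49.30386107]
[0.04467606 0.07039628] [461.60726636 -76.94391418  49.30386107]
[0.00190917 0.0828654 ] [461.59421336 -76.93745779  49.30386107]
[348.20351424 184.20397527] [348.01060493 188.52511707]
[352.7012886  221.19779183] [352.24006346 221.51322113]
```

View pics/pile.png

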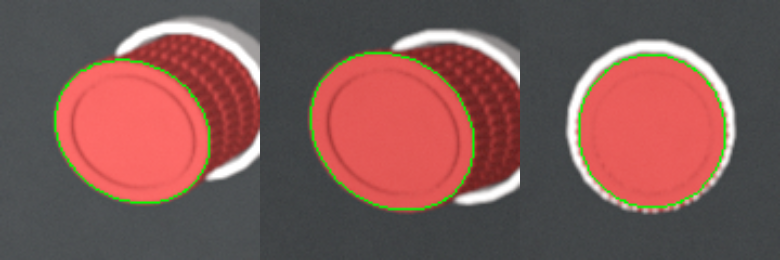

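```bash
python3 -m jog '[[0.03,-0.003,0,0,1],[0.07,-0.007,0,0,1],[0.115,-0.011,0.01,0,1],[0.16,-0.015,0.02,0,1],[0.205,-0.019,0.03,0,1],[0.245,-0.023,0.045,0,1],[0.28,-0.026,0.06,0,1],[0.3,-0.027,0.07,0,1],[0.3,-0.027,0.07,0,1],[0.3,-0.027,0.07,0,1],[0.3,-0.027,0.07,0,1]]'
python3 - <<'E'
from h import *
s=shot('wrist','w23.png');go(435,203,60,90)
p=s['pixels'];hsv=cv2.cvtColor(p,cv2.COLOR_RGB2HSV)
m=(((hsv[...,0]<8)|(hsv[...,0]>170))&(hsv[...,1]>120)&(hsv[...,2]>60)).astype(np.uint8)*255
c=max(cv2.findContours(m,0,1)[0],key=cv2.contourArea);e=cv2.fitEllipse(c);print(e,ray(s,*e[0],14),ray(s,*e[0],8))
E
```

```text
time: 34.5
tool_pos: [438.2, 168.8, 128.3]
tcp_rot: [178.6, 0.2, 89.8]
ft_force: [-0.3, -0.6, -0.1]
finger_gap: 85.3
t 34.55 pose [438.3 168.7 128.5] [178.54   0.21  89.81] gap 85.0 F [-0.2  1.1  0.8]
shift [ 0.0345 -0.0051  0.0682] turn -0.0033 rows>= 1.5 0.0
((312.5255126953125, 150.55824279785156), (76.70105743408203, 77.18473815917969), 153.84178161621094) [433.69854225 204.68149364  14.        ] [433.67592507 203.92372377   8.        ]
```

View pics/w23.png

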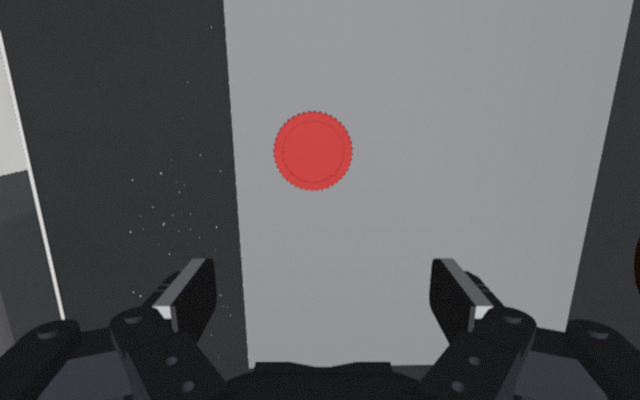

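Run:
```python
from h import *
go(433.7,204.2,20,90)
```

```text
t 34.55 pose [438.3 168.7 128.5] [178.54   0.21  89.81] gap 85.0 F [-0.2  1.1  0.8]
shift [ 0.0359 -0.0075  0.1082] turn -0.0033 rows>= 2.3 0.0
```

```bash
python3 -m jog '[[0.02,-0.004,0.02,-0.003,0.85],[0.036,-0.006,0.04,-0.003,0.85],[0.036,-0.0065,0.07,-0.003,0.85],[0.036,-0.007,0.095,-0.003,0.85],[0.036,-0.007,0.106,-0.003,0.85],[0.036,-0.007,0.106,-0.003,0.85],[0.036,-0.007,0.106,-0.003,0.85]]'
python3 - <<'E'
from h import *
shot('wrist','w24.png');s=shot('side','s24.png');go(433.7,204.2,10,90)
p=s['pixels'][180:300,270:420];cv2.imwrite('pics/s24c.png',cv2.resize(p,(750,600),interpolation=cv2.INTER_CUBIC)[:,:,::-1])
E
```

```text
time: 35.25
tool_pos: [435.1, 204.1, 23.4]
tcp_rot: [178.5, 0.2, 89.9]
ft_force: [0.2, 0.6, -0.8]
finger_gap: 72.6
t 35.35 pose [435.7 204.6  24. ] [1.7838e+02 1.6000e-01 8.9950e+01] gap 72.2 F [-0.2  0.3 -0.3]
shift [-0.0003 -0.0024  0.0139] turn -0.0009 rows>= 0.3 0.0
```

View pics/s24c.png

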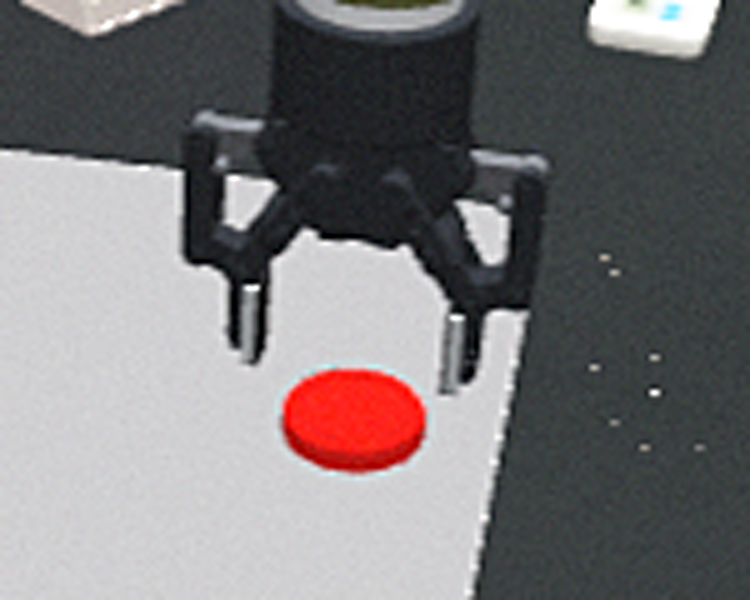

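View pics/w24.png

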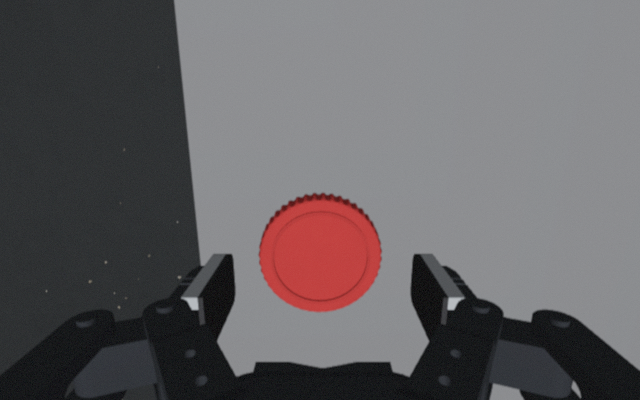

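Run:
```python
from h import *
s=load('w24');p=s['pixels'];hsv=cv2.cvtColor(p,cv2.COLOR_RGB2HSV)
m=(((hsv[...,0]<8)|(hsv[...,0]>170))&(hsv[...,1]>120)&(hsv[...,2]>150)).astype(np.uint8)*255
c=max(cv2.findContours(m,0,1)[0],key=cv2.contourArea);e=cv2.fitEllipse(c);print(e,ray(s,*e[0],14))
s=load('s24')
for z in(24,30,34,38):print(z,proj(s,(434.5,204,z)))
```

```text
((319.8249816894531, 255.1383819580078), (110.70514678955078, 120.0439682006836), 86.8386459350586) [433.85905989 205.46847785  14.        ]
24 [339.73859491 257.1372376 ]
30 [339.83526938 254.63042942]
34 [339.90003386 252.95106032]
38 [339.96505192 251.26511554]
```

```bash
python3 -m jog '[[0.001,-0.0015,0.01,0,0.85],[0.001,-0.0015,0.018,0,0.85],[0.001,-0.0015,0.022,0,0.85],[0.001,-0.0015,0.022,0,0.85]]'
python3 -m jog '[[0,0,0.001,0,0.85],[0,0,0.002,0,0.85],[0,0,0.003,0,0.85],[0,0,0.003,0,0.85]]'
python3 - <<'E'
from h import *
s=shot('side','s25.png')
p=s['pixels'][180:300,270:420];cv2.imwrite('pics/s25c.png',cv2.resize(p,(750,600),interpolation=cv2.INTER_CUBIC)[:,:,::-1])
E
```

```text
time: 35.75
tool_pos: [433.8, 205.2, 0.8]
tcp_rot: [178.5, 0.2, 90.0]
ft_force: [0.3, 1.1, 0.4]
finger_gap: 72.8
time: 36.15
tool_pos: [433.9, 205.2, -2.2]
tcp_rot: [178.5, 0.2, 90.0]
ft_force: [-0.9, 0.1, 0.4]
finger_gap: 72.7
```

View pics/s25c.png

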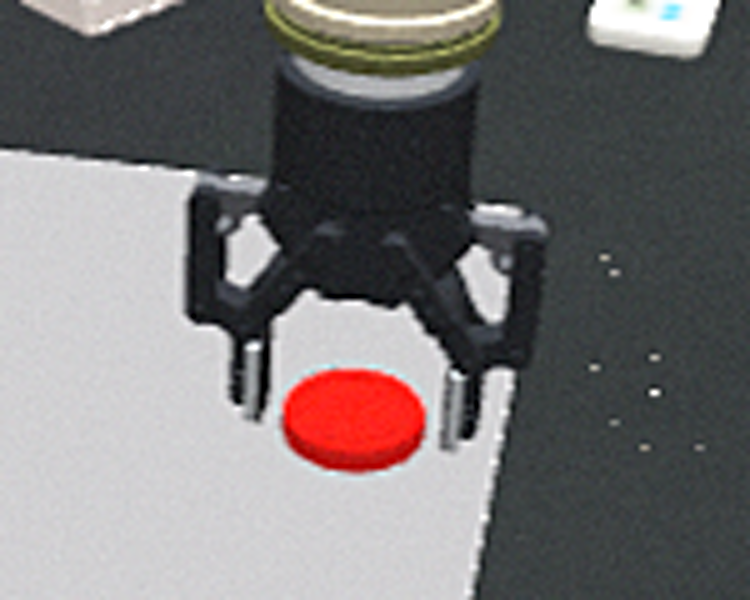

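```bash
python3 -m jog '[[0,0,-0.001,0,0.85],[0,0,-0.002,0,0.8],[0,0,-0.002,0,0.75],[0,0,-0.002,0,0.7],[0,0,-0.002,0,0.66],[0,0,-0.002,0,0.6],[0,0,-0.002,0,0.5],[0,0,-0.002,0,0.5],[0,0,-0.002,0,0.5]]' 20
python3 - <<'E'
from h import *
s=shot('side','s26.png');shot('wrist','w26.png')
p=s['pixels'][180:300,270:420];cv2.imwrite('pics/s26c.png',cv2.resize(p,(750,600),interpolation=cv2.INTER_CUBIC)[:,:,::-1])
E
```

```text
time: 37.1
tool_pos: [434.0, 205.3, 0.3]
tcp_rot: [178.5, 0.2, 90.0]
ft_force: [-2.2, -0.0, 6.2]
finger_gap: 56.9
```

View pics/s26c.png

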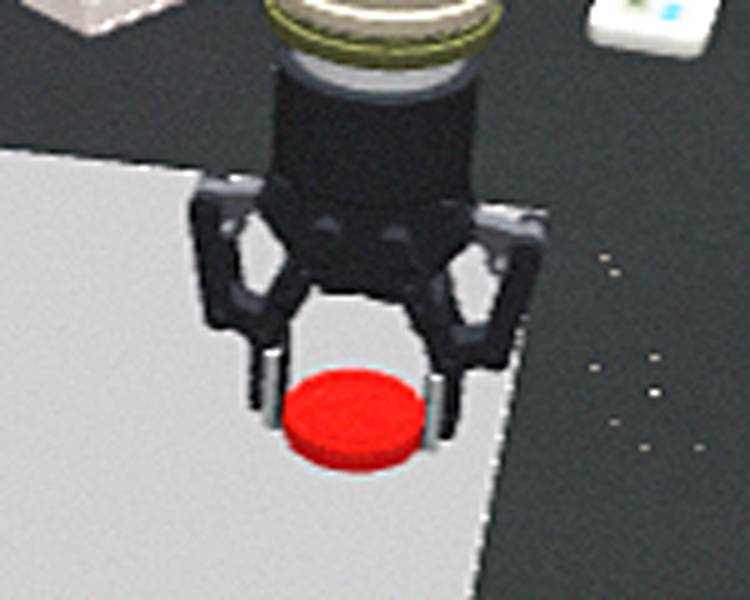

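View pics/w26.png

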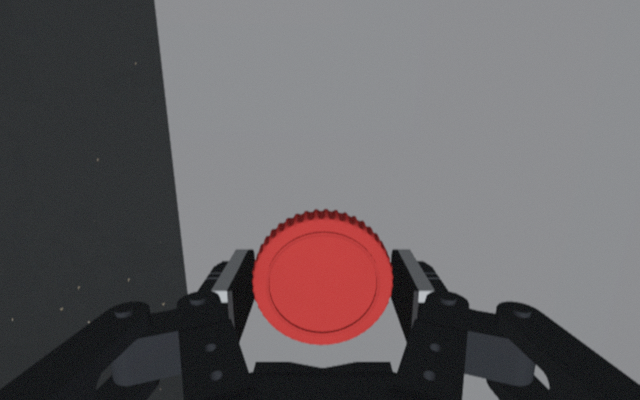

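```bash
python3 -m jog '[[0,0,-0.005,0,0.5],[0,0,-0.015,0,0.5],[0,0,-0.035,0,0.5],[0,0,-0.06,0,0.5],[0,0,-0.09,0,0.5],[0,0,-0.12,0,0.5],[0,0,-0.12,0,0.5],[0,0,-0.12,0,0.5]]' 25
python3 - <<'E'
from h import *
s=shot('side','s27.png');shot('wrist','w27.png')
p=s['pixels'][130:250,270:420];cv2.imwrite('pics/s27c.png',cv2.resize(p,(750,600),interpolation=cv2.INTER_CUBIC)[:,:,::-1])
go(461.6,-77,120,90)
E
```

```text
time: 38.0
tool_pos: [431.6, 206.0, 121.7]
tcp_rot: [178.3, 0.1, 90.0]
ft_force: [-0.2, 0.0, 0.2]
finger_gap: 56.6
t 38.1 pose [430.2 205.5 119.5] [178.55   0.22  89.96] gap 56.4 F [ 0.6 -0.5 -0. ]
shift [-0.2824  0.0316  0.0014] turn -0.0007 rows>= 5.7 0.0
```

View pics/s27c.png

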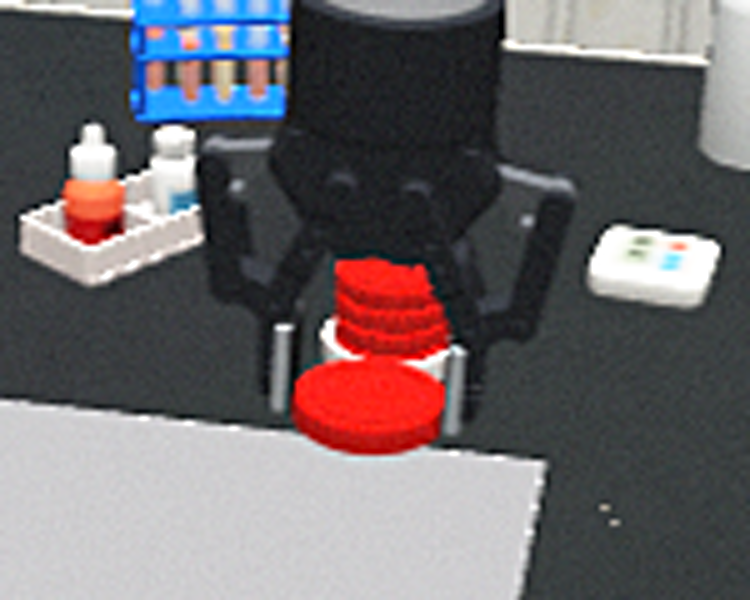

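View pics/w27.png

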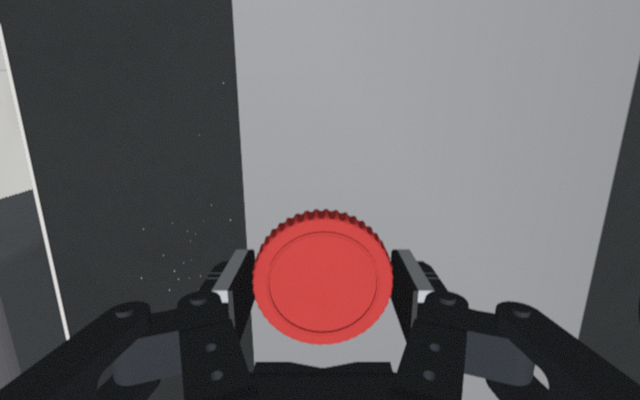

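Held without slip. Carry to above the pile.

```bash
python3 -m jog '[[-0.015,0.002,0,0,0.5],[-0.04,0.004,0,0,0.5],[-0.07,0.008,0,0,0.5],[-0.1,0.011,0,0,0.5],[-0.13,0.015,0,0,0.5],[-0.16,0.018,0,0,0.5],[-0.19,0.021,0,0,0.5],[-0.22,0.025,0,0,0.5],[-0.245,0.027,0,0,0.5],[-0.265,0.03,0,0,0.5],[-0.277,0.031,0.005,0,0.5],[-0.282,0.0316,0.015,0,0.5],[-0.282,0.0316,0.03,0,0.5],[-0.282,0.0316,0.04,0,0.5],[-0.282,0.0316,0.04,0,0.5],[-0.282,0.0316,0.04,0,0.5]]'
python3 - <<'E'
from h import *
shot('side','s28.png');s=shot('wrist','w28.png');go(461.6,-77,47,90)
p=s['pixels'];hsv=cv2.cvtColor(p,cv2.COLOR_RGB2HSV)
m=(((hsv[...,0]<8)|(hsv[...,0]>170))&(hsv[...,1]>120)&(hsv[...,2]>150)).astype(np.uint8)*255
c=max(cv2.findContours(m,0,1)[0],key=cv2.contourArea);e=cv2.fitEllipse(c);z=r.sense()['tool_pos'][2]+14;print(e,z,ray(s,*e[0],z))
E
```

```text
time: 39.7
tool_pos: [462.2, -76.1, 80.9]
tcp_rot: [178.6, 0.2, 90.0]
ft_force: [-0.5, 0.0, 0.2]
finger_gap: 57.0
t 39.8 pose [463.  -76.5  81.9] [178.5    0.23  89.99] gap 56.5 F [0.4 0.1 0.3]
shift [-0.0004 -0.0023  0.0349] turn -0.0002 rows>= 0.7 0.0
((321.2787170410156, 265.7541809082031), (134.2215118408203, 168.04559326171875), 174.94334411621094) 95.94624452834775 [461.60300367 -68.95134312  95.94624453]
```

View pics/w28.png

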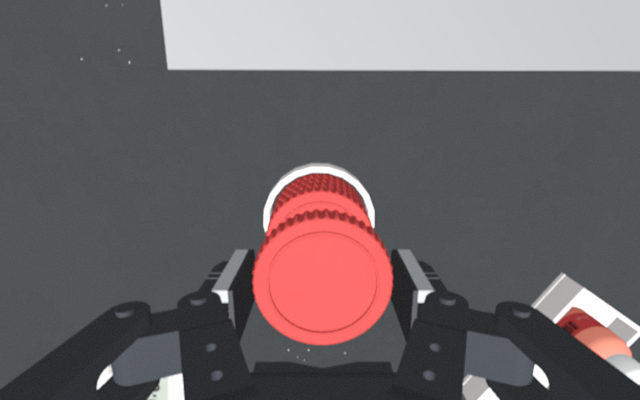

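View pics/s28.png

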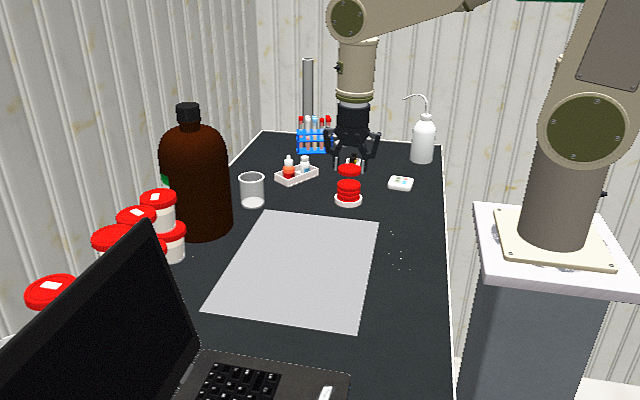

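Run:
```python
from h import *
def red(f):
    s=load(f);p=s['pixels'];hsv=cv2.cvtColor(p,cv2.COLOR_RGB2HSV)
    m=(((hsv[...,0]<8)|(hsv[...,0]>170))&(hsv[...,1]>120)&(hsv[...,2]>150)).astype(np.uint8)*255
    m=cv2.morphologyEx(m,cv2.MORPH_OPEN,np.ones((7,7)))
    c=max(cv2.findContours(m,0,1)[0],key=cv2.contourArea);return s,cv2.fitEllipse(c)
s,e=red('w26');print(e,ray(s,*e[0],14));
s,e=red('w27');print(e)
s2=load('w28')
for z in(94,96):print(ray(s2,*e[0],z))
```

```text
((322.2418212890625, 280.9849853515625), (124.80491638183594, 138.22792053222656), 86.330322265625) [433.27133875 205.68276802  14.        ]
((322.2923583984375, 280.49786376953125), (125.10236358642578, 138.48223876953125), 85.98818969726562)
[462.04202442 -76.32347417  94.        ]
[461.99442376 -75.27199773  96.        ]
```

```bash
python3 -m jog '[[-0.0011,-0.0003,0.005,0,0.5],[-0.0011,-0.0006,0.012,0,0.5],[-0.0011,-0.0009,0.018,0,0.5],[-0.0011,-0.0011,0.023,0,0.5],[-0.0011,-0.0013,0.026,0,0.5],[-0.0011,-0.0013,0.028,0,0.5],[-0.0011,-0.0013,0.029,0,0.5],[-0.0011,-0.0013,0.029,0,0.5]]'
python3 -m jog '[[0,0,0.0005,0,0.5],[0,0,0.001,0,0.5],[0,0,0.001,0,0.5]]'
```

```text
time: 40.6
tool_pos: [462.5, -77.6, 52.9]
tcp_rot: [178.5, 0.2, 90.0]
ft_force: [-0.4, 0.6, -0.5]
finger_gap: 56.7
time: 40.9
tool_pos: [462.6, -77.7, 51.9]
tcp_rot: [178.5, 0.2, 90.0]
ft_force: [-0.1, 1.4, -0.8]
finger_gap: 56.5
```

```bash
python3 -m jog '[[0,0,0.0005,0,0.5],[0,0,0.001,0,0.5],[0,0,0.0015,0,0.5],[0,0,0.0015,0,0.5]]'
python3 -m jog '[[0,0,0.0005,0,0.5],[0,0,0.001,0,0.5],[0,0,0.001,0,0.5]]'
python3 - <<'E'
from h import *
s=shot('side','s29.png');shot('wrist','w29.png')
p=s['pixels'][130:230,290:410];cv2.imwrite('pics/s29c.png',cv2.resize(p,(720,600),interpolation=cv2.INTER_CUBIC)[:,:,::-1])
E
```

```text
time: 41.3
tool_pos: [462.5, -77.7, 50.3]
tcp_rot: [178.5, 0.2, 90.0]
ft_force: [-0.2, -0.4, -0.1]
finger_gap: 56.6
time: 41.6
tool_pos: [462.6, -77.7, 49.3]
tcp_rot: [178.5, 0.2, 90.0]
ft_force: [-0.4, 0.2, -0.0]
finger_gap: 56.9
```

View pics/s29c.png

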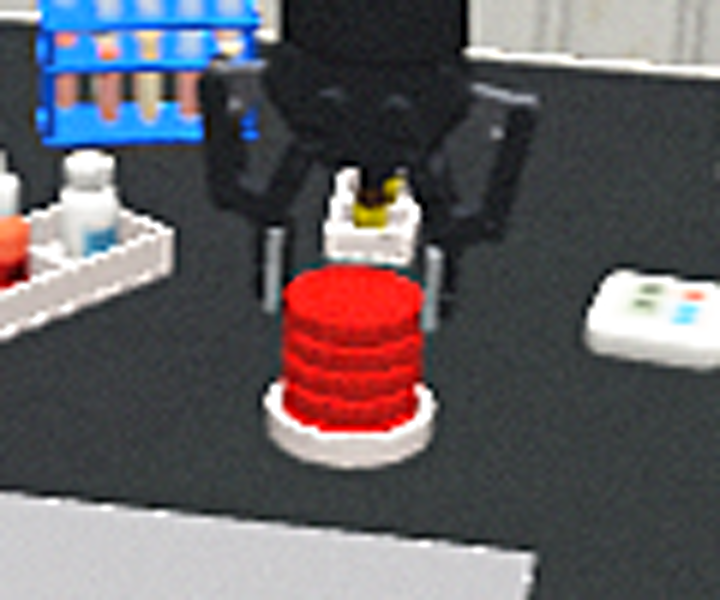

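```bash
python3 -m jog '[[0,0,0.0005,0,0.5],[0,0,0.001,0,0.5],[0,0,0.001,0,0.5]]'
python3 -m jog '[[0,0,0.0005,0,0.5],[0,0,0.001,0,0.5],[0,0,0.001,0,0.5]]'
```

```text
time: 42.0
tool_pos: [462.6, -77.7, 49.2]
tcp_rot: [178.5, 0.2, 90.0]
ft_force: [-5.2, 2.0, 11.0]
finger_gap: 56.7
time: 42.3
tool_pos: [462.7, -77.7, 49.2]
tcp_rot: [178.5, 0.2, 90.0]
ft_force: [-7.5, 1.2, 12.4]
finger_gap: 56.9
```

```bash
python3 -m jog '[[0,0,-0.0005,0,0.5],[0,0,-0.001,0,0.5],[0,0,-0.001,0,0.5]]'
```

```text
time: 42.6
tool_pos: [462.7, -77.7, 50.2]
tcp_rot: [178.5, 0.2, 90.0]
ft_force: [0.1, 0.2, -0.1]
finger_gap: 56.6
```

```bash
python3 -m jog '[[0,0,0.0004,0,0.5],[0,0,0.0009,0,0.5],[0,0,0.0009,0,0.5]]'
```

```text
time: 42.9
tool_pos: [462.7, -77.7, 49.3]
tcp_rot: [178.5, 0.2, 90.0]
ft_force: [-1.7, 1.3, 2.3]
finger_gap: 56.5
```

Light contact (2 N). Release, then retreat straight up.

```bash
python3 -m jog '[[0,0,0,0,0.68],[0,0,0,0,0.72],[0,0,0,0,0.78],[0,0,0,0,0.9],[0,0,0,0,1],[0,0,0,0,1],[0,0,0,0,1],[0,0,-0.01,0,1],[0,0,-0.03,0,1],[0,0,-0.06,0,1],[0,0,-0.1,0,1],[0,0,-0.14,0,1],[0,0,-0.15,0,1],[0,0,-0.15,0,1]]'
python3 - <<'E'
from h import *
shot('wrist','w30.png');s=shot('side','s30.png');p=s['pixels'][130:230,290:410];cv2.imwrite('pics/s30c.png',cv2.resize(p,(720,600),interpolation=cv2.INTER_CUBIC)[:,:,::-1])
go(461.6,-150,200,90)
E
```

```text
time: 44.3
tool_pos: [460.4, -77.5, 202.4]
tcp_rot: [178.2, 0.3, 90.0]
ft_force: [-0.2, 0.0, 0.4]
finger_gap: 85.5
t 44.4 pose [458.5 -77.  198.5] [178.58   0.21  90.  ] gap 85.1 F [-0.2 -0.  -1.1]
shift [-0.073   0.0032 -0.0011] turn -0.0 rows>= 1.5 0.0
```

View pics/w30.png

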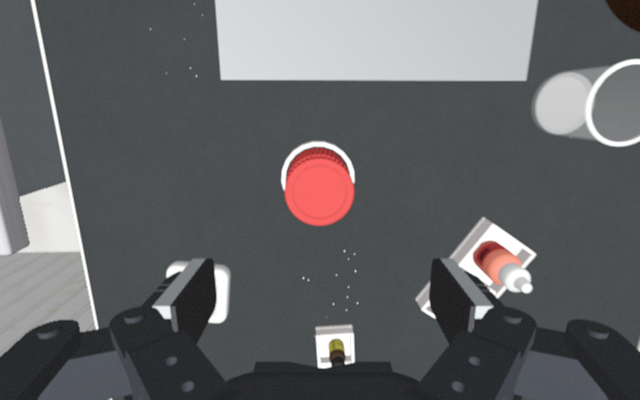

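View pics/s30c.png

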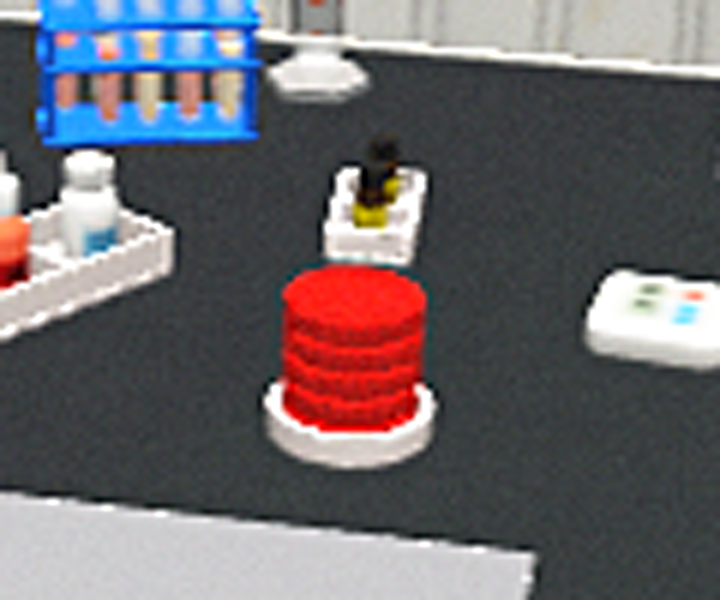

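```bash
python3 -m jog '[[-0.02,0.002,0,0,1],[-0.04,0.003,0,0,1],[-0.053,0.004,0,0,1],[-0.053,0.004,0,0,1],[-0.053,0.004,0,0,1]]'
python3 - <<'E'
from h import *
shot('wrist','w31.png')
def red(f,z,b):
    s=load(f);p=s['pixels'];hsv=cv2.cvtColor(p,cv2.COLOR_RGB2HSV)
    m=(((hsv[...,0]<8)|(hsv[...,0]>170))&(hsv[...,1]>120)&(hsv[...,2]>b)).astype(np.uint8)*255
    m[:, :270]=0;m[:,370:]=0;m=cv2.morphologyEx(m,cv2.MORPH_OPEN,np.ones((5,5)))
    c=max(cv2.findContours(m,0,1)[0],key=cv2.contourArea);e=cv2.fitEllipse(c);print(f,e,ray(s,*e[0],z))
for z in(61,63):
    red('w31',z,150);red('w30',z,170)
red('w22',50,120);red('w22',50,150)
shot('top','t31.png');shot('side','s31.png')
E
```

```text
time: 44.9
tool_pos: [461.9, -129.7, 197.8]
tcp_rot: [178.7, 0.1, 89.9]
ft_force: [0.4, -0.1, -0.1]
finger_gap: 85.5
w31 ((318.9382019042969, 127.03461456298828), (71.53974914550781, 76.41419982910156), 170.74986267089844) [461.99108586 -78.57268262  61.        ]
w30 ((318.5334777832031, 189.69793701171875), (67.8404312133789, 71.5780258178711), 162.2925262451172) [461.16972337 -77.13370633  61.        ]
w31 ((318.9382019042969, 127.03461456298828), (71.53974914550781, 76.41419982910156), 170.74986267089844) [461.96642305 -78.45079344  63.        ]
w30 ((318.5334777832031, 189.69793701171875), (67.8404312133789, 71.5780258178711), 162.2925262451172) [461.1326383  -76.65368821  63.        ]
w22 ((317.4367980957031, 123.00593566894531), (67.71504974365234, 70.5490951538086), 171.16656494140625) [461.58733367 -76.90178937  50.        ]
w22 ((317.4367980957031, 123.00593566894531), (67.71504974365234, 70.5490951538086), 171.16656494140625) [461.58733367 -76.90178937  50.        ]
```

View pics/w31.png

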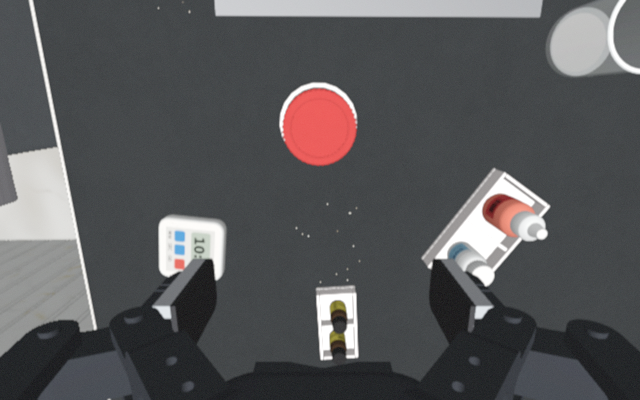

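View pics/s31.png

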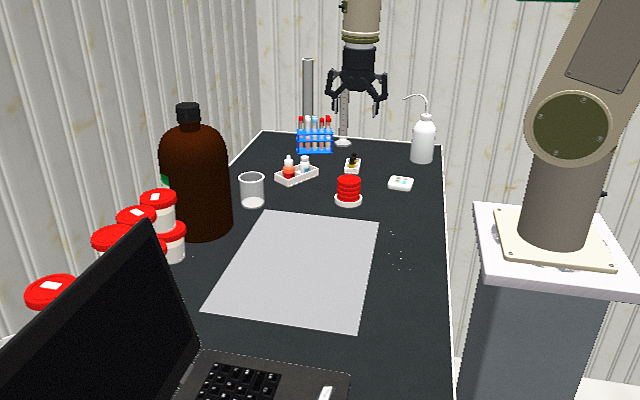

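Run:
```python
from h import *
a=load('s31')['pixels'];b=load('side0')['pixels']
d=np.abs(a.astype(int)-b).max(2)
print('beaker diff',d[165:212,232:268].mean(),'timer diff',d[172:195,384:416].mean(), 'ref',d[330:395,200:250].mean())
print(r.hand_in())
```

```text
beaker diff 4.920212765957447 timer diff 3.9293478260869565 ref 6.158153846153846
the job is handed in; nothing more can be done
None
```

I sorted all five parts and handed in the job at about 45 s of the 125 s allowed. The order was vials, then bottles, then the lid.

- **Vials and bottles:** the last pictures show both vials standing one to a bay in the small tray. Both bottles stand one to a bay in the larger tray.
- **Lid:** I lowered it until it touched the pile, where the contact force briefly reached about 12 N. I eased off and let go at about 2 N. In the side view it sits flat on the pile.
- **Lid centring:** two last wrist views disagree slightly on the centring, putting it about 0.5 mm and 1.6 mm from the measured pile centre. I trust the first more, because the outline in the second probably takes in some of the pile's rim.
- **Pile height:** the pictures put the pile's top about 49 mm above the worktop, while the lid made contact at about 51 mm. That is within the calibration error.
- **Beaker and timer:** the side view shows no change from the start beyond image noise, so neither moved.

The tool's tilt drifted to about 1.5° by the end, with no visible effect on the placements. The gripper was open and clear of everything at hand-in.

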